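# Build the sieve tower on the shaker

## Robot

A 6-joint arm with a two-finger parallel gripper is mounted at the origin on a cart in front of the work surface, level with it; the furniture and walls round the work are solid. World frame = base frame: x ahead of the robot, y to its left, z up, the work surface at z = 0. Lengths are in m, angles in rad, forces in N, time in s.
With the tool pointing down it reaches from about 0.4 to 0.825 m from the base axis. Payload 7 kg.
Tool frame: the origin (TCP) lies midway between the tips of the shut fingers; the grasp point (between the pads) lies 19 mm behind it; y points along the fingers, z is the direction in which the jaws open and shut, and the axes are right-handed (so a half turn about y gives the same grasp; the last joint's range is limited). The gripper opens to 88 mm and grips with 3 to 60 N. Pads are 19 mm wide; open, the fingers measure 130 mm over their backs; the gripper's body (78 mm by 193 mm) begins 47 mm behind the grasp point.
Start: joints at [1.596, 0.359, 0.012, 0, -1.224, -0.288], TCP at [0.175, 0.652, 0.227] pointing down, gripper open.
Joint ranges: [-3.07, 3.07], [-1.43, 2.12], [-1.02, 1.25], [-3.03, 1.67], [-3.05, -0], [-3.03, 3.03]. Speed limits (rad/s): [2.39, 2.39, 3.01, 3.14, 3.14, 3.14].

## Interface

Orientations are given as [roll, pitch, yaw] about the fixed x, y, z axes, in that order (R = Rz(yaw) Ry(pitch) Rx(roll)).
In Python, from station import arm gives the robot as it stands.
- The arm moves only by the tool move_arm, never from a script. Its argument "deltas" is a list of rows, each an object with "dp": the shift along the tool's x, y, z in mm, a list of three; "rotation": the turn, a rotation vector about the tool's x, y, z in degrees, a list of three. A call has 1 to 5 rows; each row shifts and turns the pose as measured when the row begins, along the tool's axes as they then stand; what a row does not reach is not made up. A row lasts 1/12 s, in which the tool goes at most 41.7 mm and 7.16 degrees, less where a joint would pass 70% of its speed; a pose out of reach is approached as far as the arm can. A call is refused whole if a number of a shift passes 41.7 or a number of a turn 7.16, either way. A call with a gripper value outside its range is refused whole. "jaw" is the closure in counts, from 0 (fully open) to 255 (shut), set as the call begins (left out, the last holds). The fingers move at their own pace and stop on an object; "squeeze" is the grip in N (left out, the last holds). Time passes only in rows, so rows that do not move let the fingers close. It gives the time, the measured TCP pose, the force and the opening at its end, in the units of the state.
- arm.get_state(): the state, without advancing time (a new reading comes with each control period).
- arm.grab_frame(name): name is "scene" or "top" or "wrist"; returns a dict with "pixels" (480x640x3 uint8, red, green, blue), "z_map" (480x640 float32, m along the optical axis (not along the pixel's ray), 0 where there is no reading), "fx", "fy", "cx", "cy" (pixels), "cam_to_world" (4x4, takes a point from camera to world coordinates); the wrist camera has in their place "mount" (4x4, takes a point from camera to tool coordinates, whose origin is the TCP and whose axes are the tool frame's). Camera axes: x right, y down, z forward; pixel columns grow to the right and rows downward; lengths in m; the calibration is good to about 2 mm. The wrist camera is an equidistant fisheye: a pixel r from the principal point sees the ray r / f radians off the axis. A picture is of the moment at which its call begins: read the wrist's pose just before it.
- arm.job_done(): hands the job in, once; it reports no verdict.
The state is a dict: "t": time; "q": joint angles; "qd": joint speeds; "joint_efforts": joint torques, N m; "eef_pos": TCP position; "ee_rot": TCP orientation; "force": force on the tool from outside, world axes, zero at the start; "moment": the same for the moment, N m; "width": finger opening in m.
Only numpy, scipy, OpenCV 4.12 (cv2) and the standard library are available. Lean on these libraries where they do the work, as an engineer would, in place of code of your own. Each camera call takes 0.05 s, during which the arm holds its last target.

## Task

Build the sieve tower upright on the round seat of the shaker base: the receiving pan at the bottom, then the fine sieve, then the coarse sieve, and the lid on top, each seated fully home in the one below. Leave the beaker, crucible, brown bottle and tape roll standing where they are.

Things in the scene. Friction and masses are not known exactly. Their poses are not given: they have to be found in the camera images.
- shaker: fixed round base of the sieve shaker, grey, 92 mm across, 25 mm high; on top a dark round seat whose floor is 20 mm above the worktop, ringed by a 5 mm high rim (rim outer diameter 80 mm, inner diameter 74 mm). Origin: centre of its underside, on the worktop; z up. A titrator about 0.3 m tall stands fixed behind the middle (x over 0.62, y -0.03 to 0.17): swing round it.
- pan: receiving pan: plain round steel cup with a closed flat bottom, 62 mm outer diameter, 34 mm high, wall 3 mm, mouth 56 mm wide; no skirt. Origin: centre of its underside; z up. Its proper place is flat on the floor of the shaker's seat. About 0.15 kg.
- fine_sieve: low steel ring, 62 mm across, 33 mm high in all, wall 3 mm, close dark fine wire gauze across it 10 mm above its lower end. Skirt: lowest 8 mm, tapered, 43 mm across at its end, 51 mm at its top; drops into the 56 mm mouth of the part below (2 mm side play) until the shoulder meets its rim, origin then 8 mm below that rim. Origin: centre of its lower end; z up. 0.12 kg.
- coarse_sieve: tall steel ring, 62 mm across, 52 mm high in all, wall 3 mm, open grid of 4 x 4 thick wires across it 10 mm above its lower end. Skirt: lowest 8 mm, tapered, 43 mm across at its end, 51 mm at its top; drops into the 56 mm mouth of the part below (2 mm side play) until the shoulder meets its rim, origin then 8 mm below that rim. Origin: centre of its lower end; z up. 0.16 kg.
- cover: lid: steel disc, 62 mm across, from 8 to 14 mm above its lower end; upright round knob in the middle, 20 mm thick from 18 to 40 mm (14 mm neck below). Skirt: lowest 8 mm, tapered, 43 mm across at its end, 51 mm at its top; drops into the 56 mm mouth of the part below (2 mm side play) until the shoulder meets its rim, origin then 8 mm below that rim. Origin: centre of its lower end; z up. 0.11 kg.
- beaker_100: clear glass beaker, 54 mm wide, 70 mm high, loose. Origin: centre of its underside; z up. A bystander that stays where it is.
- crucible: white porcelain crucible with its own porcelain lid, 49 mm wide, 49 mm high, loose. Origin: centre of its underside; z up. A bystander that stays where it is.
- indicator: small brown bottle with a black cap, 33 mm wide, 72 mm high, loose. Origin: centre of its underside; z up. A bystander that stays where it is.
- label_roll: roll of paper tape lying flat, 62 mm wide, 19 mm high, loose. Origin: centre of its underside; z up. A bystander that stays where it is.
There are look-alikes about, which are no part of the job. Leave any green or red look-alike of the cover alone.

How it is judged:
By the outcome, as a careful person would: the job done as asked, in the order asked, and still so for the second after the job is handed in, with the robot touching nothing.
It also fails if it takes over 115 s, if anything falls off the work surface, if the arm or the gripper's body presses on something with over 40 N, if the wrist force passes 120 N, or if a joint passes its speed limit or range.

## Working session

There is one attempt and no reset: what is moved stays moved. The work goes in short steps, Python scripts to look and compute and a tool call to move; the robot and the scene stay as the last step left them, time stands still between calls to the robot, and variables do not carry over. Pictures are saved under pics/ and viewed, and the job is handed in when it is done.

Besides the shell and the picture viewer there is one more tool, called after "Request:" in YAML: its name, and indented under it one key for each argument. move_arm: Moves the arm, as the interface text tells. Its arguments: {"type":"object","properties":{"deltas":{"type":"array","items":{"type":"object","properties":{"dp":{"type":"array","items":{"type":"number"}},"rotation":{"type":"array","items":{"type":"number"}}}}},"jaw":{"type":"number"},"squeeze":{"type":"number"}},"required":["deltas"]}

```bash
ls; mkdir -p pics; python3 - <<'E'
from station import arm
import cv2,numpy as np
s=arm.get_state();print({k:np.round(v,4).tolist() for k,v in s.items()})
for n in ["scene","top","wrist"]:
    f=arm.grab_frame(n);cv2.imwrite(f"pics/{n}0.png",f["pixels"][...,::-1])
    np.savez(f"{n}0.npz",**f)
    print(n,f["fx"],f["fy"],f["cx"],f["cy"],np.round(f.get("cam_to_world",f.get("mount")),3).tolist())
E
```

```text
pics
{'t': 0.0, 'q': [1.596, 0.3593, 0.011, -0.0003, -1.2241, -0.2881], 'qd': [0.0004, -0.0009, 0.0006, -0.0, 0.0001, 0.0007], 'joint_efforts': [-0.0013, -58.2712, 29.3047, 6.9974, 0.007, -0.0002], 'eef_pos': [0.1753, 0.6513, 0.2256], 'ee_rot': [-1.5691, 0.0002, 2.8786], 'force': [-0.5803, -0.0045, -0.7308], 'moment': [0.0193, -0.04, 0.0201], 'width': 0.0873}
scene 439.50539814214187 439.50539814214187 320.17353447198957 241.0288331429273 [[0.721, -0.462, 0.517, 0.035], [-0.693, -0.459, 0.556, -0.498], [-0.02, -0.759, -0.651, 0.701], [0.0, 0.0, 0.0, 1.0]]
top 433.18503523885647 433.18503523885647 316.097071108918 242.72127323176153 [[-0.011, -0.997, 0.073, 0.486], [-1.0, 0.012, 0.013, 0.075], [-0.013, -0.073, -0.997, 1.24], [0.0, 0.0, 0.0, 1.0]]
wrist 371.64829954431775 371.64829954431775 325.19536545264975 240.96950587963644 [[-0.001, 0.958, 0.286, -0.078], [0.0, -0.286, 0.958, -0.158], [1.0, 0.001, 0.0, -0.001], [0.0, 0.0, 0.0, 1.0]]
```

View pics/scene0.png

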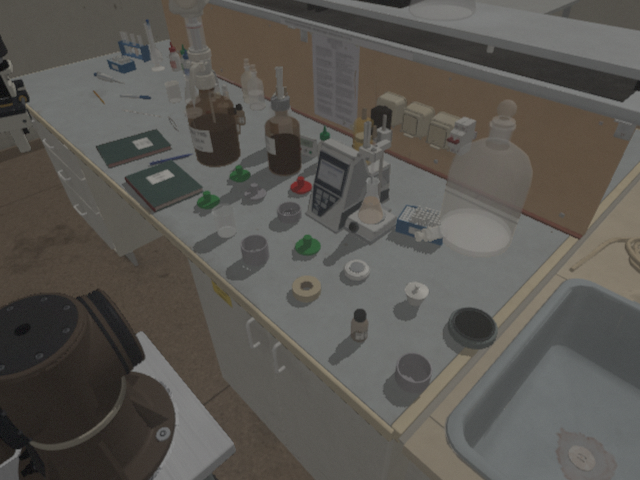

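View pics/top0.png

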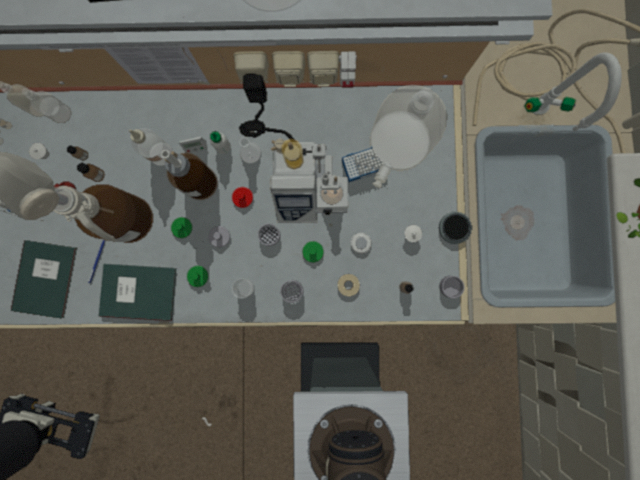

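View pics/wrist0.png

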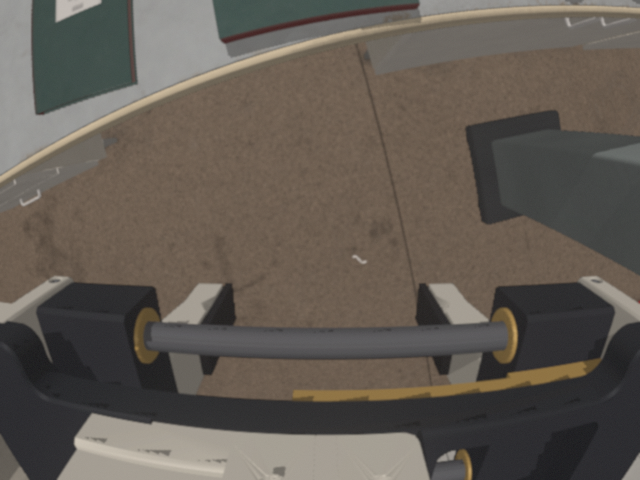

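```bash
python3 - <<'E'
import cv2,numpy as np
f=np.load("top0.npz");p=f["pixels"][...,::-1]
a=cv2.resize(p[200:320,170:330],(800,600),interpolation=cv2.INTER_CUBIC);cv2.imwrite("pics/a.png",a)
a=cv2.resize(p[200:320,330:490],(800,600),interpolation=cv2.INTER_CUBIC);cv2.imwrite("pics/b.png",a)
f=np.load("scene0.npz");p=f["pixels"][...,::-1]
a=cv2.resize(p[150:280,180:340],(800,600),interpolation=cv2.INTER_CUBIC);cv2.imwrite("pics/c.png",a)
a=cv2.resize(p[250:400,320:520],(800,600),interpolation=cv2.INTER_CUBIC);cv2.imwrite("pics/d.png",a)
E
```

```text
(no output)
```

View pics/a.png

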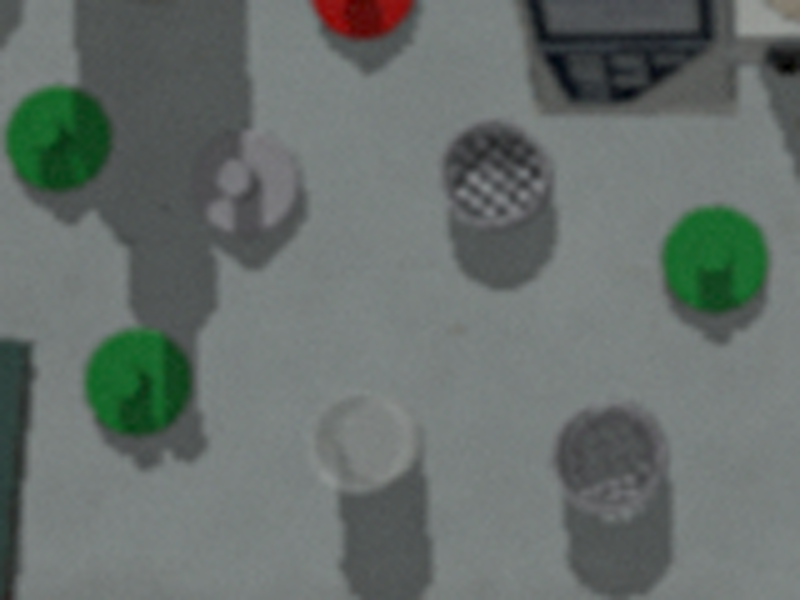

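View pics/b.png

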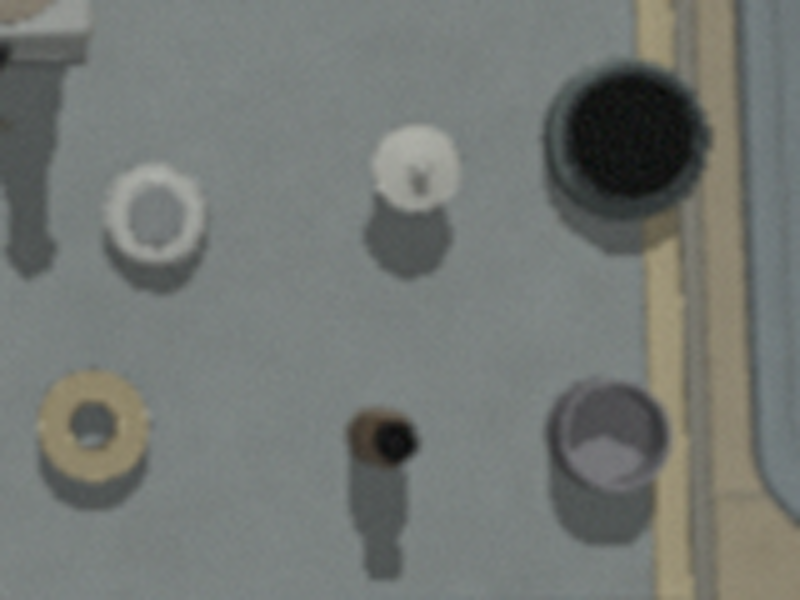

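View pics/c.png

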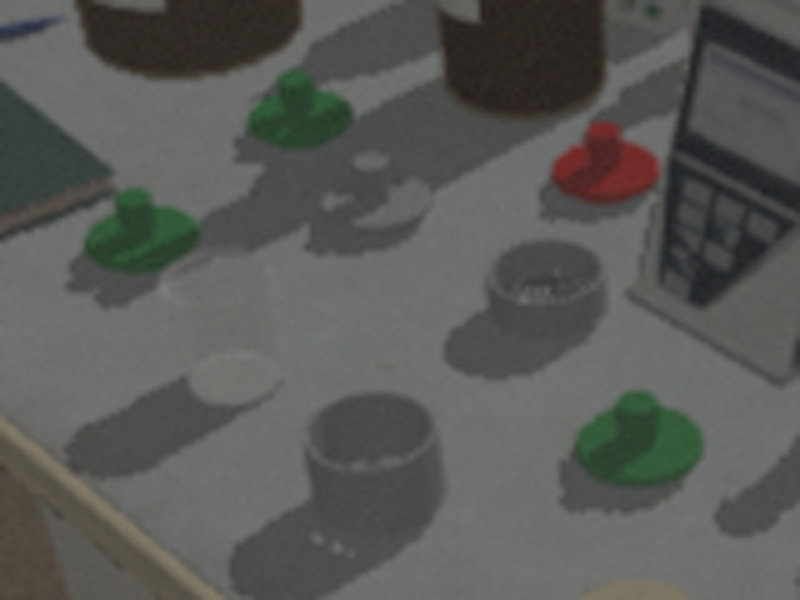

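View pics/d.png

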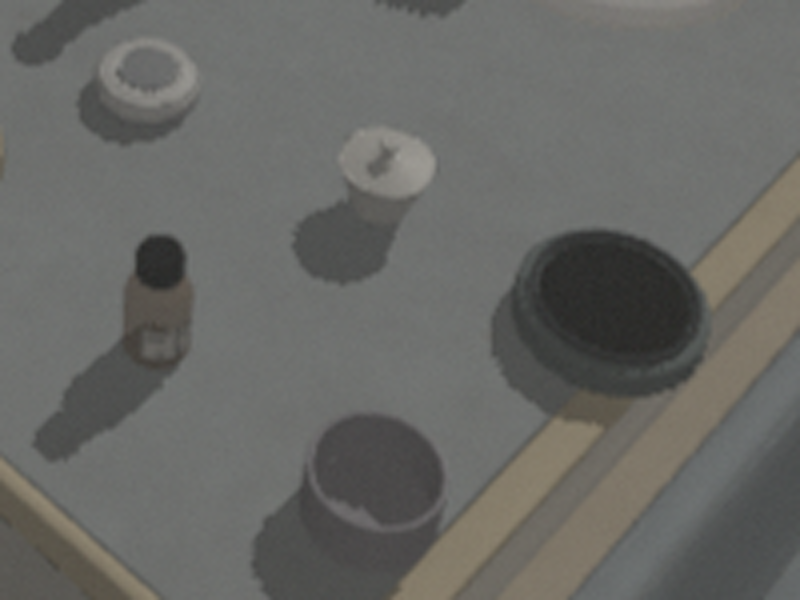

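```bash
cat > h.py <<'E'
import numpy as np,cv2
def world(f):
    z=f["z_map"];v,u=np.mgrid[:480,:640]
    P=np.stack([(u-f["cx"])/f["fx"]*z,(v-f["cy"])/f["fy"]*z,z],-1)
    T=f["cam_to_world"];W=P@T[:3,:3].T+T[:3,3];W[z==0]=np.nan;return W
def ray(f,u,v,h):
    T=f["cam_to_world"];d=T[:3,:3]@np.array([(u-f["cx"])/f["fx"],(v-f["cy"])/f["fy"],1]);o=T[:3,3]
    return o+d*(h-o[2])/d[2]
E
python3 - <<'E'
from h import *
f=np.load("top0.npz");W=world(f)
for n,(u,v) in dict(cover=(221,237),fine=(269,236),coarse=(292,292),pan=(452,287),shaker=(456,228),beaker=(243,289),cruc=(413,233),ind=(406,288),tape=(348,286),ring=(360,242),green=(313,252),green2=(197,277)).items():
    w=W[v-17:v+18,u-17:u+18].reshape(-1,3);w=w[np.isfinite(w[:,2])]
    k=w[w[:,2]>0.008]
    if len(k)<5: print(n,"few",W[v,u]);continue
    hi=np.percentile(k[:,2],95); t=k[k[:,2]>hi-.006]
    print(n,len(k),"hi",hi.round(3),"top mid",((t.max(0)+t.min(0))/2).round(3),"span",(t.max(0)-t.min(0)).round(3),"centrepx",W[v,u].round(3))
print(W[260,340],W[300,400],W[260,430])
E
```

```text
cover 361 hi 0.041 top mid [0.598 0.367 0.04 ] span [0.017 0.017 0.009] centrepx [0.594 0.358 0.026]
fine 386 hi 0.035 top mid [0.607 0.213 0.035] span [0.071 0.08  0.01 ] centrepx [0.596 0.224 0.016]
coarse 262 hi 0.054 top mid [0.442 0.16  0.052] span [0.06  0.06  0.009] centrepx [0.437 0.16  0.013]
pan 192 hi 0.036 top mid [ 0.449 -0.287  0.035] span [0.058 0.06  0.009] centrepx [ 0.446 -0.294 -0.002]
shaker 853 hi 0.026 top mid [ 0.615 -0.304  0.025] span [0.09  0.09  0.011] centrepx [ 0.612 -0.305  0.019]
beaker 191 hi 0.071 top mid [0.453 0.292 0.07 ] span [0.051 0.052 0.01 ] centrepx [0.447 0.3   0.002]
cruc 241 hi 0.045 top mid [ 0.598 -0.181  0.045] span [0.039 0.033 0.013] centrepx [ 0.597 -0.177  0.047]
ind 144 hi 0.075 top mid [ 0.448 -0.159  0.073] span [0.019 0.02  0.008] centrepx [ 0.447 -0.15   0.07 ]
tape 327 hi 0.024 top mid [0.457 0.001 0.022] span [0.059 0.059 0.009] centrepx [ 0.452  0.001 -0.002]
ring 352 hi 0.023 top mid [ 0.573 -0.038  0.021] span [0.057 0.054 0.008] centrepx [ 0.576 -0.033  0.022]
green 365 hi 0.04 top mid [0.551 0.099 0.041] span [0.017 0.017 0.01 ] centrepx [0.548 0.099 0.037]
green2 372 hi 0.04 top mid [0.485 0.427 0.04 ] span [0.017 0.017 0.008] centrepx [0.482 0.422 0.038]
[ 0.52651862  0.02268886 -0.00428677] [ 0.41110905 -0.14551004 -0.00043772] [ 0.52357991 -0.23398578 -0.00172599]
```

```bash
python3 - <<'E'
from h import *
C=dict(cover=(.598,.365,.008,.018,.031),fine=(.60,.222,.029,.037,.031),coarse=(.442,.16,.047,.056,.031),pan=(.449,-.287,.03,.038,.031),shaker=(.615,-.304,.020,.029,.046),knob=(.598,.367,.036,.046,.01))
for cam in ["top","scene"]:
    f=np.load(cam+"0.npz");W=world(f).reshape(-1,3)
    for n,(x,y,a,b,r) in C.items():
        k=(np.hypot(W[:,0]-x,W[:,1]-y)<r+.012)&(W[:,2]>a)&(W[:,2]<b)
        w=W[k]
        if len(w)<10: print(cam,n,len(w));continue
        (c,R)=cv2.minEnclosingCircle(w[:,:2].astype(np.float32))
        print(cam,n,len(w),np.round(c,4),"R",round(R,4),"z",np.median(w[:,2]).round(4),"mid",((w.max(0)+w.min(0))/2)[:2].round(4),"mean",w.mean(0)[:2].round(4))
E
```

```text
top cover 277 [0.5983 0.3668] R 0.0311 z 0.014 mid [0.5983 0.3662] mean [0.597  0.3656]
top fine 64 [0.6007 0.223 ] R 0.031 z 0.0331 mid [0.6018 0.2235] mean [0.6035 0.2226]
top coarse 78 [0.4421 0.1592] R 0.0311 z 0.0519 mid [0.4416 0.16  ] mean [0.4397 0.1585]
top pan 86 [ 0.449  -0.2865] R 0.0308 z 0.0338 mid [ 0.4488 -0.2865] mean [ 0.4495 -0.287 ]
top shaker 497 [ 0.6147 -0.3038] R 0.0456 z 0.0223 mid [ 0.615 -0.304] mean [ 0.6162 -0.3047]
top knob 39 [0.5979 0.3664] R 0.0098 z 0.0407 mid [0.5985 0.3669] mean [0.598  0.3662]
scene cover 192 [0.5931 0.3656] R 0.0321 z 0.0131 mid [0.5949 0.3658] mean [0.5909 0.3601]
scene fine 95 [0.5982 0.2226] R 0.0331 z 0.0314 mid [0.5977 0.2222] mean [0.5966 0.223 ]
scene coarse 138 [0.4399 0.1572] R 0.0325 z 0.0508 mid [0.4386 0.1576] mean [0.4402 0.1574]
scene pan 237 [ 0.4458 -0.2871] R 0.0317 z 0.0333 mid [ 0.4458 -0.2867] mean [ 0.4446 -0.2879]
scene shaker 836 [ 0.6104 -0.3049] R 0.0455 z 0.0211 mid [ 0.609  -0.3055] mean [ 0.6093 -0.3059]
scene knob 26 [0.596  0.3649] R 0.0105 z 0.0392 mid [0.5947 0.3646] mean [0.5944 0.3639]
```

```bash
python3 - <<'E'
from h import *
A={}
for cam in ["top","scene"]:
    W=world(np.load(cam+"0.npz")).reshape(-1,3)
    W=W[np.isfinite(W[:,2])&(W[:,2]>.08)&(W[:,2]<.6)]
    for x,y,z in W:
        k=(int(np.floor(x/.03)),int(np.floor(y/.03)));A[k]=max(A.get(k,0),z)
print("y cols",[round(j*.03*100) for j in range(20,-15,-1)])
for i in range(28,12,-1): print(f"x{i*.03:.2f}"," ".join(f"{int(A.get((i,j),0)*100):2d}" for j in range(20,-15,-1)))
E
```

```text
y cols [60, 57, 54, 51, 48, 45, 42, 39, 36, 33, 30, 27, 24, 21, 18, 15, 12, 9, 6, 3, 0, -3, -6, -9, -12, -15, -18, -21, -24, -27, -30, -33, -36, -39, -42]
x0.84  0 13 21 21 14  0  0  0 12 12  0 10 10  0  0  0  0  0  0  0  0  0  0 23 25 34 35 25 23  0  0  0  0  0  0
x0.81  0  0 20 21 14  0  0  0  0  0  0 10 10  0 16 16 12 12 12  0  0  0  0 22 24 29 29 24 23  0  0  0  0  0  0
x0.78  0  0 13 13  0  0 15 22 15  0  0  0  0  0 16 24 26 24 27  0  0  0  0 19 22 23 23 23 20  0  0  0  0  0  0
x0.75  0  0  0  0  0 15 30 30 16  0  0  0  0  0 13 24 26 23 27 22  0  0  0  0  0 19 19  0  0  0  0  0  0  0  0
x0.72  0  0  0  0  0 15 30 30 16  0  0  0  0  0 19 19 19 19 22 23  8  0  0  0  0  0  0  0  0  0  0  0  0  0  0
x0.69 53 18 16  0  0 14 15 15 14  0  0  0  0  0 20 20 20 19 28 28 22  0  0  0  0  0  0  0  0  0  0  0  0  0  0
x0.66 54 55 18  0  0  0  0  0  0  0  0  0  0  0 18 19 18 18 22 22  8  0  0  0  0  0  0  0  0  0  0  0  0  0  0
x0.63 54 55 50  0  0  0  0  0  0  0  0  0  0  0  9 10 10 10  8  0  0  0  0  0  0  0  0  0  0  0  0  0  0  0  0
x0.60 54 53 50  0  0  0  0  0  0  0  0  0  0  0  0  0  0  0  0  0  0  0  0  0  0  0  0  0  0  0  0  0  0  0  0
x0.57 48 50 27  0  0  0  0  0  0  0  0  0  0  0  0  0  0  0  0  0  0  0  0  0  0  0  0  0  0  0  0  0  0  0  0
x0.54  0 23 22  0  0  0  0  0  0  0  0  0  0  0  0  0  0  0  0  0  0  0  0  0  0  0  0  0  0  0  0  0  0  0  0
x0.51  0  0  0  0  0  0  0  0  0  0  0  0  0  0  0  0  0  0  0  0  0  0  0  0  0  0  0  0  0  0  0  0  0  0  0
x0.48  0  0  0  0  0  0  0  0  0  0  0  0  0  0  0  0  0  0  0  0  0  0  0  0  0  0  0  0  0  0  0  0  0  0  0
x0.45  0  0  0  0  0  0  0  0  0  0  0  0  0  0  0  0  0  0  0  0  0  0  0  0  0  0  0  0  0  0  0  0  0  0  0
x0.42  0  0  0  0  0  0  0  0  0  0  0  0  0  0  0  0  0  0  0  0  0  0  0  0  0  0  0  0  0  0  0  0  0  0  0
x0.39  0  0  0  0  0  0  0  0  0  0  0  0  0  0  0  0  0  0  0  0  0  0  0  0  0  0  0  0  0  0  0  0  0  0  0
```

```bash
cat > plan.py <<'E'
# usage: plan.py yawdeg x y z [x y z ...] : prints rows for the way through these points (mm rounded)
import sys,json,numpy as np
from scipy.spatial.transform import Rotation as Ro
from station import arm
s=arm.get_state();a=[float(v) for v in sys.argv[1:]]
step=float(__import__('os').environ.get('STEP','41'))
R=Ro.from_euler('xyz',s["ee_rot"]);p=np.array(s["eef_pos"])*1000
T=Ro.from_euler('xyz',[-90,0,a[0]],degrees=True)
d0=np.degrees(R.as_euler('xyz')[2]-np.radians(a[0]))
print("t",round(s["t"],2),"p",p.round(1),"yaw err",round(d0,1),"w",round(s["width"]*1000,1),"F",np.round(s["force"],1))
pts=[np.array(a[i:i+3])*1000 for i in range(1,len(a),3)]
rows=[]
while len(rows)<40:
    rv=(R.inv()*T).as_rotvec(degrees=True)
    if abs(d0)>170: # long turn: force direction via +tool y
        rv=np.array([0,7.1,0]); 
    k=max(1,np.abs(rv).max()/7.1); rv=rv/k
    if len(pts)==0 and k==1 and len(rows) and np.abs(rv).max()<.2: break
    left=step;q=p.copy()
    while pts and left>1e-6:
        v=pts[0]-q;L=np.linalg.norm(v)
        if L<=left: q=pts.pop(0);break
        else: q=q+v/L*left;left=0
    dp=R.inv().apply(q-p)
    dp=np.clip(np.round(dp,1),-41.7,41.7);rv=np.round(rv,1)
    rows.append({"dp":dp.tolist(),"rotation":rv.tolist()})
    p=p+R.apply(dp);R=R*Ro.from_rotvec(rv,degrees=True)
    d0-=rv[1]
    if not pts and np.abs((R.inv()*T).as_rotvec(degrees=True)).max()<.2:break
for i in range(0,len(rows),5): print(json.dumps(rows[i:i+5]))
print("end",p.round(1),R.as_euler('xyz',degrees=True).round(1))
E
python3 plan.py -40 .36 .47 .227 .45 .25 .227 .455 -.1 .2 .4475 -.287 .13
```

```text
t 0.15 p [175.3 651.4 225.8] yaw err 204.9 w 87.6 F [ 1.1  0.2 -0.2]
[{"dp": [-35.7, -0.2, 20.1], "rotation": [0.0, 7.1, 0.0]}, {"dp": [-37.9, -0.1, 15.6], "rotation": [0.0, 7.1, 0.0]}, {"dp": [-39.6, -0.2, 10.8], "rotation": [0.0, 7.1, 0.0]}, {"dp": [-40.6, -0.1, 5.8], "rotation": [0.0, 7.1, 0.0]}, {"dp": [-41.0, -0.2, 0.7], "rotation": [0.0, 7.1, 0.0]}]
[{"dp": [-40.8, -0.1, -4.3], "rotation": [0.0, 7.1, -0.0]}, {"dp": [-12.6, -0.1, -3.0], "rotation": [0.0, 7.1, -0.0]}, {"dp": [-40.9, 0.1, 2.1], "rotation": [0.0, 7.1, -0.0]}, {"dp": [-40.9, 0.0, -2.9], "rotation": [0.0, 7.1, -0.0]}, {"dp": [-40.2, 0.1, -8.0], "rotation": [0.0, 7.1, -0.0]}]
[{"dp": [-38.9, 0.0, -12.9], "rotation": [0.0, 7.1, -0.0]}, {"dp": [-37.1, 0.1, -17.6], "rotation": [0.0, 7.1, -0.0]}, {"dp": [-27.6, -0.0, -17.5], "rotation": [0.0, 7.1, -0.0]}, {"dp": [-38.8, 3.2, -12.8], "rotation": [0.0, 7.1, -0.0]}, {"dp": [-37.0, 3.2, -17.5], "rotation": [0.0, 7.1, -0.0]}]
[{"dp": [-34.5, 3.2, -21.9], "rotation": [0.0, 7.1, -0.0]}, {"dp": [-31.6, 3.2, -26.0], "rotation": [0.0, 7.1, -0.0]}, {"dp": [-28.1, 3.2, -29.7], "rotation": [0.0, 7.1, -0.0]}, {"dp": [-24.2, 3.2, -32.9], "rotation": [0.0, 7.1, -0.0]}, {"dp": [-20.0, 3.2, -35.7], "rotation": [0.0, 7.1, -0.0]}]
[{"dp": [-15.4, 3.2, -37.9], "rotation": [0.0, 7.1, -0.0]}, {"dp": [-5.9, 1.8, -22.1], "rotation": [0.0, 7.1, 0.0]}, {"dp": [-7.4, 14.4, -37.7], "rotation": [0.0, 7.1, 0.0]}, {"dp": [-2.6, 14.4, -38.3], "rotation": [0.0, 7.1, 0.0]}, {"dp": [2.1, 14.4, -38.3], "rotation": [0.0, 7.1, 0.0]}]
[{"dp": [6.8, 14.5, -37.8], "rotation": [0.0, 7.1, 0.0]}, {"dp": [10.0, 12.6, -31.9], "rotation": [0.0, 7.1, 0.0]}, {"dp": [0.0, 0.0, 0.0], "rotation": [0.0, 7.1, 0.0]}, {"dp": [0.0, 0.0, 0.0], "rotation": [0.1, 6.1, 0.0]}]
end [ 447.5 -287.   130. ] [-90.  -0. -40.]
```

Request:
move_arm:
  deltas:
    - {"dp":[-35.7,0,20.1],"rotation":[0,7.1,0]}
    - {"dp":[-37.9,0,15.6],"rotation":[0,7.1,0]}
    - {"dp":[-39.6,0,10.8],"rotation":[0,7.1,0]}
    - {"dp":[-40.6,0,5.8],"rotation":[0,7.1,0]}
    - {"dp":[-41,0,0.7],"rotation":[0,7.1,0]}
  jaw: 0
  squeeze: 20

```text
t: 0.57
eef_pos: [0.3194, 0.5075, 0.2221]
ee_rot: [-1.567, 0.003, 2.256]
force: [1.2, 0.7, 0.4]
width: 0.0878
```

Request:
move_arm:
  deltas:
    - {"dp":[-40.8,0,-4.3],"rotation":[0,7.1,0]}
    - {"dp":[-12.6,0,-3],"rotation":[0,7.1,0]}
    - {"dp":[-40.9,0,2.1],"rotation":[0,7.1,0]}
    - {"dp":[-40.9,0,-2.9],"rotation":[0,7.1,0]}
    - {"dp":[-40.2,0,-8],"rotation":[0,7.1,0]}

```text
t: 0.98
eef_pos: [0.4064, 0.3526, 0.2212]
ee_rot: [-1.569, 0.007, 1.631]
force: [1.4, -0.5, 0.3]
width: 0.0873
```

Request:
move_arm:
  deltas:
    - {"dp":[-38.9,0,-12.9],"rotation":[0,7.1,0]}
    - {"dp":[-37.1,0,-17.6],"rotation":[0,7.1,0]}
    - {"dp":[-27.6,0,-17.5],"rotation":[0,7.1,0]}
    - {"dp":[-38.8,3,-12.8],"rotation":[0,7.1,0]}
    - {"dp":[-37,3,-17.5],"rotation":[0,7.1,0]}

```text
t: 1.4
eef_pos: [0.4502, 0.1592, 0.2163]
ee_rot: [-1.574, 0.007, 1.005]
force: [1.5, -0.3, 0.3]
width: 0.0873
```

```bash
python3 plan.py -40 .455 -.1 .2 .4475 -.287 .13
```

```text
t 1.4 p [450.2 159.2 216.3] yaw err 97.6 w 87.3 F [ 1.5 -0.3  0.3]
[{"dp": [-34.1, 2.9, -22.6], "rotation": [0.0, 7.1, -0.0]}, {"dp": [-31.1, 2.9, -26.6], "rotation": [0.0, 7.1, -0.0]}, {"dp": [-27.5, 2.9, -30.2], "rotation": [0.0, 7.1, -0.0]}, {"dp": [-23.6, 2.8, -33.4], "rotation": [0.0, 7.1, -0.0]}, {"dp": [-19.3, 2.9, -36.1], "rotation": [0.0, 7.1, -0.0]}]
[{"dp": [-14.7, 2.8, -38.2], "rotation": [0.1, 7.1, -0.0]}, {"dp": [-3.3, 1.0, -13.3], "rotation": [0.0, 7.1, -0.0]}, {"dp": [-6.8, 14.6, -37.7], "rotation": [0.1, 7.1, -0.0]}, {"dp": [-2.0, 14.5, -38.3], "rotation": [0.0, 7.1, -0.0]}, {"dp": [2.7, 14.5, -38.2], "rotation": [0.1, 7.1, -0.0]}]
[{"dp": [7.4, 14.5, -37.6], "rotation": [0.0, 7.1, -0.0]}, {"dp": [10.5, 12.6, -31.9], "rotation": [0.1, 7.1, -0.0]}, {"dp": [0.0, 0.0, 0.0], "rotation": [0.0, 7.1, -0.0]}, {"dp": [0.0, 0.0, 0.0], "rotation": [0.1, 5.3, -0.0]}]
end [ 447.5 -287.   130. ] [-90.   0. -40.]
```

Request:
move_arm:
  deltas:
    - {"dp":[-34,3,-22.6],"rotation":[0,7.1,0]}
    - {"dp":[-31,3,-26.6],"rotation":[0,7.1,0]}
    - {"dp":[-27.5,3,-30],"rotation":[0,7.1,0]}
    - {"dp":[-23.6,3,-33.4],"rotation":[0,7.1,0]}
    - {"dp":[-19.3,3,-36],"rotation":[0,7.1,0]}

```text
t: 1.82
eef_pos: [0.4509, -0.0488, 0.203]
ee_rot: [-1.577, 0.002, 0.381]
force: [0.6, -1.3, 0.1]
width: 0.0875
```

Request:
move_arm:
  deltas:
    - {"dp":[-14.7,2.8,-38.2],"rotation":[0,7.1,0]}
    - {"dp":[-3.3,1,-13.3],"rotation":[0,7.1,0]}
    - {"dp":[-6.8,14.6,-37.7],"rotation":[0,7.1,0]}
    - {"dp":[-2,14.5,-38],"rotation":[0,7.1,0]}
    - {"dp":[2.7,14.5,-38],"rotation":[0,7.1,0]}

```text
t: 2.23
eef_pos: [0.446, -0.2231, 0.1597]
ee_rot: [-1.575, -0.009, -0.244]
force: [0.9, -0.0, -0.1]
width: 0.0872
```

```bash
python3 plan.py -40 .4475 -.287 .13
```

```text
t 2.23 p [ 446.  -223.1  159.7] yaw err 26.0 w 87.2 F [ 0.9 -0.  -0.1]
[{"dp": [9.7, 17.5, -35.8], "rotation": [0.0, 7.1, 0.2]}, {"dp": [10.1, 12.6, -24.7], "rotation": [0.1, 7.1, 0.1]}, {"dp": [0.0, 0.0, 0.0], "rotation": [0.0, 7.1, 0.2]}, {"dp": [0.0, 0.0, 0.0], "rotation": [0.0, 4.7, 0.1]}]
end [ 447.5 -287.   130. ] [-90.   0. -40.]
```

Request:
move_arm:
  deltas:
    - {"dp":[9.7,17.5,-35.8],"rotation":[0,7.1,0.2]}
    - {"dp":[10,12.6,-24.7],"rotation":[0,7.1,0.1]}
    - {"dp":[0,0,0],"rotation":[0,7.1,0.2]}
    - {"dp":[0,0,0],"rotation":[0,4.7,0.1]}

```text
t: 2.57
eef_pos: [0.4433, -0.2955, 0.1249]
ee_rot: [-1.576, 0.005, -0.715]
force: [-0.1, -0.6, -1.0]
width: 0.0876
```

```bash
python3 plan.py -40 .4475 -.287 .07 .4475 -.287 .010; python3 - <<'E'
from station import arm
import cv2,numpy as np
s=arm.get_state();f=arm.grab_frame("wrist");cv2.imwrite("pics/w1.png",f["pixels"][...,::-1]);np.savez("w1.npz",pos=s["eef_pos"],rot=s["ee_rot"],**f)
E
```

```text
t 2.57 p [ 443.3 -295.5  124.9] yaw err -0.9 w 87.6 F [-0.1 -0.6 -1. ]
[{"dp": [-1.6, 40.4, 6.9], "rotation": [0.3, -0.9, -0.3]}, {"dp": [-0.6, 14.4, 2.4], "rotation": [-0.0, -0.0, 0.0]}, {"dp": [-0.0, 41.0, -0.0], "rotation": [-0.0, -0.0, 0.0]}, {"dp": [-0.0, 19.0, -0.0], "rotation": [-0.0, -0.0, 0.0]}]
end [ 447.5 -287.    10. ] [-90.  -0. -40.]
```

View pics/w1.png

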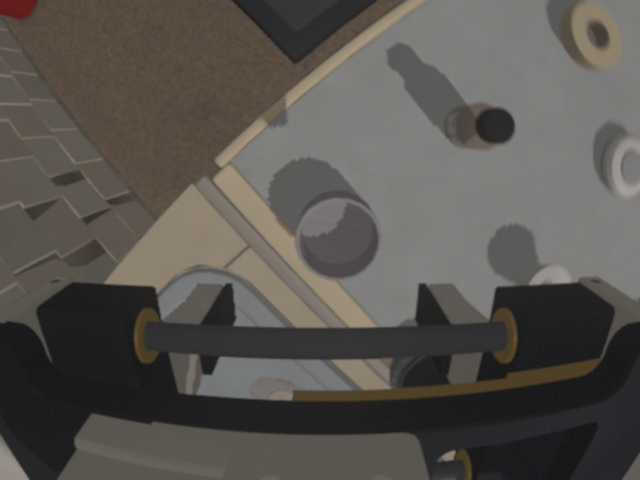

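```bash
cat >> h.py <<'E'
from scipy.spatial.transform import Rotation as Ro
def wray(f,u,v,h):
    d=np.array([u-f["cx"],v-f["cy"]],float);r=np.hypot(*d);th=r/f["fx"]
    c=np.array([*(d/r*np.sin(th)),np.cos(th)])
    M=f["mount"];R=Ro.from_euler('xyz',f["rot"]).as_matrix();p=f["pos"]
    o=p+R@M[:3,3];e=R@M[:3,:3]@c
    return o+e*(h-o[2])/e[2]
def wfit(f,x,y,h,r):
    """wrist depth cloud -> horizontal-radius points"""
    z=f["z_map"];v,u=np.mgrid[:480,:640];d=np.stack([u-f["cx"],v-f["cy"]],-1);rr=np.hypot(d[...,0],d[...,1])+1e-9;th=rr/f["fx"]
    P=np.concatenate([d/rr[...,None]*np.tan(th)[...,None]*z[...,None],z[...,None]],-1).reshape(-1,3)
    M=f["mount"];R=Ro.from_euler('xyz',f["rot"]).as_matrix()
    W=(P@M[:3,:3].T+M[:3,3])@R.T+f["pos"]
    k=(z.reshape(-1)>0)&(np.hypot(W[:,0]-x,W[:,1]-y)<r+.015)&(np.abs(W[:,2]-h)<.005)
    w=W[k]
    if len(w)<10:return len(w)
    c,Rr=cv2.minEnclosingCircle(w[:,:2].astype(np.float32));return len(w),np.round(c,4),round(Rr,4),w[:,2].mean().round(4)
E
python3 - <<'E'
from h import *
f=dict(np.load("w1.npz"))
for u,v in [(338,237),(296,240),(380,237),(338,196),(338,278)]: print(wray(f,u,v,.034).round(4))
print(wfit(f,.4475,-.287,.034,.031))
E
```

```text
[ 0.4451 -0.2839  0.034 ]
[ 0.4276 -0.3075  0.034 ]
[ 0.4644 -0.2615  0.034 ]
[ 0.4231 -0.2651  0.034 ]
[ 0.4686 -0.3038  0.034 ]
(1289, array([ 0.4474, -0.2851]), 0.0313, np.float64(0.0332))
```

Request:
move_arm:
  deltas:
    - {"dp":[-2,38,7.5],"rotation":[0.3,-0.9,-0.3]}
    - {"dp":[-1,16,2],"rotation":[0,0,0]}
    - {"dp":[0,0,0],"rotation":[0,0,0]}

```text
t: 2.87
eef_pos: [0.4482, -0.287, 0.0703]
ee_rot: [-1.569, -0.004, -0.699]
force: [-0.0, 0.0, 0.2]
width: 0.0875
```

```bash
python3 plan.py -40 .447 -.286 .011
```

```text
t 2.87 p [ 448.2 -287.    70.3] yaw err -0.1 w 87.5 F [-0.   0.   0.2]
[{"dp": [-1.3, 41.0, -0.1], "rotation": [-0.1, -0.1, 0.2]}, {"dp": [-0.5, 18.3, -0.0], "rotation": [-0.0, 0.0, 0.0]}]
end [ 447. -286.   11.] [-90.  -0. -40.]
```

Request:
move_arm:
  deltas:
    - {"dp":[-1.5,35,0],"rotation":[-0.1,0,0.2]}
    - {"dp":[0,20,0],"rotation":[0,0,0]}
    - {"dp":[0,3,0],"rotation":[0,0,0]}

```text
t: 3.12
eef_pos: [0.4497, -0.286, 0.0138]
ee_rot: [-1.569, -0.005, -0.691]
force: [-0.1, -0.1, 0.1]
width: 0.0874
```

```bash
python3 plan.py -40 .447 -.286 .011
```

```text
t 3.12 p [ 449.7 -286.    13.8] yaw err 0.4 w 87.4 F [-0.1 -0.1  0.1]
[{"dp": [-2.1, 2.8, -1.7], "rotation": [-0.1, 0.4, 0.3]}]
end [ 447. -286.   11.] [-90.   0. -40.]
```

Request:
move_arm:
  deltas:
    - {"dp":[-2,3,-1.5],"rotation":[-0.1,0.4,0.3]}
    - {"dp":[0,0,0],"rotation":[0,0,0]}

```text
t: 3.28
eef_pos: [0.4472, -0.2856, 0.0115]
ee_rot: [-1.572, 0.002, -0.695]
force: [0.4, -0.6, 0.5]
width: 0.088
```

Request:
move_arm:
  deltas:
    - {"dp":[0,0,0],"rotation":[0,0,0]}
    - {"dp":[0,0,0],"rotation":[0,0,0]}
    - {"dp":[0,0,0],"rotation":[0,0,0]}
    - {"dp":[0,0,0],"rotation":[0,0,0]}
    - {"dp":[0,0,0],"rotation":[0,0,0]}
  jaw: 255
  squeeze: 25

```text
t: 3.7
eef_pos: [0.4504, -0.2864, 0.0169]
ee_rot: [-1.569, -0.005, -0.693]
force: [0.8, -0.4, -2.2]
width: 0.061
```

```bash
python3 plan.py -40 .45 -.286 .08 .50 -.29 .13 .613 -.304 .10
```

```text
t 3.7 p [ 450.4 -286.4   16.9] yaw err 0.3 w 61.0 F [ 0.8 -0.4 -2.2]
[{"dp": [-0.2, -41.0, 0.1], "rotation": [-0.1, 0.3, 0.3]}, {"dp": [-0.2, -22.1, 0.0], "rotation": [-0.0, -0.0, 0.0]}, {"dp": [23.7, -28.9, 16.9], "rotation": [-0.0, -0.0, 0.0]}, {"dp": [17.2, -21.1, 12.2], "rotation": [-0.0, -0.0, 0.0]}, {"dp": [33.3, 10.5, 21.6], "rotation": [-0.0, -0.0, 0.0]}]
[{"dp": [33.3, 10.5, 21.6], "rotation": [-0.0, -0.0, 0.0]}, {"dp": [29.0, 9.1, 18.7], "rotation": [-0.0, -0.0, 0.0]}]
end [ 613. -304.  100.] [-90.  -0. -40.]
```

Request:
move_arm:
  deltas:
    - {"dp":[0,-20,0],"rotation":[0,0,0]}
    - {"dp":[0,-40,0],"rotation":[0,0.3,0.3]}
    - {"dp":[24,-29,17],"rotation":[0,0,0]}
    - {"dp":[17,-21,12],"rotation":[0,0,0]}
    - {"dp":[33,8,21.5],"rotation":[0,0,0]}

```text
t: 4.12
eef_pos: [0.5329, -0.2944, 0.1242]
ee_rot: [-1.57, 0.006, -0.702]
force: [0.6, -0.1, -1.6]
width: 0.0609
```

Request:
move_arm:
  deltas:
    - {"dp":[33,6,21.5],"rotation":[0,0,0]}
    - {"dp":[20,0,13],"rotation":[0,0,0]}
    - {"dp":[9,0,5],"rotation":[0,0,0]}

```text
t: 4.37
eef_pos: [0.613, -0.3049, 0.1199]
ee_rot: [-1.567, 0.001, -0.701]
force: [-0.3, -0.9, -2.6]
width: 0.0608
```

```bash
python3 plan.py -40 .613 -.304 .1; python3 - <<'E'
from station import arm
import cv2,numpy as np
from h import *
s=arm.get_state();f=arm.grab_frame("wrist");cv2.imwrite("pics/w2.png",f["pixels"][...,::-1]);f=dict(f,pos=s["eef_pos"],rot=s["ee_rot"]);np.savez("w2.npz",**f)
g=arm.grab_frame("scene");cv2.imwrite("pics/s2.png",cv2.resize(g["pixels"][200:380,360:600,::-1],(800,600)))
p=s["eef_pos"];
for dz in (.01,.013,.017,.02,.025): print(dz,wfit(f,p[0],p[1],p[2]+dz,.031))
print(wfit(f,.613,-.304,.023,.046))
print(arm.get_state()["eef_pos"])
E
```

```text
t 4.37 p [ 613.  -304.9  119.9] yaw err -0.2 w 60.8 F [-0.3 -0.9 -2.6]
[{"dp": [-0.6, 19.9, 0.6], "rotation": [-0.2, -0.2, -0.1]}]
end [ 613. -304.  100.] [-90.  -0. -40.]
0.01 (1889, array([ 0.6045, -0.2977]), 0.0447, np.float64(0.1303))
0.013 (3822, array([ 0.6046, -0.2978]), 0.0447, np.float64(0.1348))
0.017 (3684, array([ 0.6048, -0.2979]), 0.0447, np.float64(0.1365))
0.02 (3279, array([ 0.6047, -0.2979]), 0.0447, np.float64(0.1377))
0.025 (938, array([ 0.6047, -0.2979]), 0.0448, np.float64(0.1445))
(5636, array([ 0.613 , -0.3027]), 0.0457, np.float64(0.0205))
[ 0.61183662 -0.30471472  0.1191158 ]
```

View pics/w2.png

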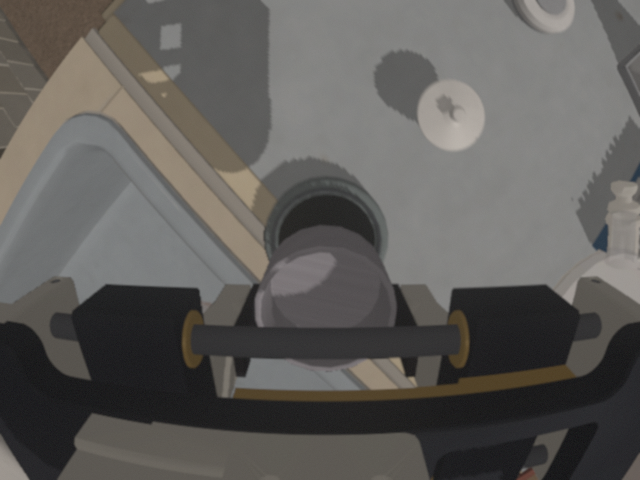

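View pics/s2.png

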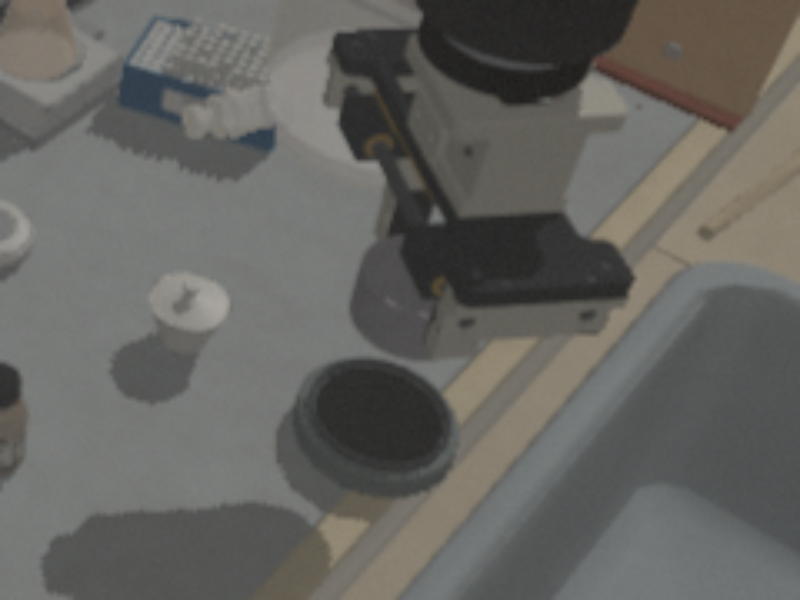

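```bash
python3 - <<'E'
from h import *
f=dict(np.load("w2.npz"))
for h in (.135,.1375,.140):
    a,b,c,d=[wray(f,u,v,h) for u,v in[(256,303),(397,303),(326,246),(326,368)]]
    print(h,"w",np.linalg.norm(a-b).round(4),np.linalg.norm(c-d).round(4),"mid",((a+b)/2).round(4),((c+d)/2).round(4))
print("tcp",f["pos"])
E
```

```text
0.135 w 0.0609 0.0599 mid [ 0.609 -0.299  0.135] [ 0.612  -0.3019  0.135 ]
0.1375 w 0.0599 0.0589 mid [ 0.608  -0.2983  0.1375] [ 0.6109 -0.301   0.1375]
0.14 w 0.0588 0.0578 mid [ 0.6071 -0.2975  0.14  ] [ 0.6099 -0.3002  0.14  ]
tcp [ 0.61302738 -0.30489392  0.11987955]
```

```bash
python3 plan.py -40 .615 -.3065 .046
```

```text
t 4.47 p [ 611.8 -304.7  119.1] yaw err -0.2 w 60.6 F [-0.9 -0.5 -2.8]
[{"dp": [2.1, 40.9, 0.2], "rotation": [-0.2, -0.2, -0.1]}, {"dp": [1.6, 32.2, 0.3], "rotation": [-0.0, 0.0, -0.0]}]
end [ 615.  -306.5   46. ] [-90.   0. -40.]
```

Request:
move_arm:
  deltas:
    - {"dp":[2,35,0],"rotation":[-0.2,-0.2,0]}
    - {"dp":[1.6,25,0.3],"rotation":[0,0,0]}
    - {"dp":[0,10,0],"rotation":[0,0,0]}
    - {"dp":[0,2,0],"rotation":[0,0,0]}

```text
t: 4.8
eef_pos: [0.6143, -0.3066, 0.0464]
ee_rot: [-1.57, 0.001, -0.698]
force: [0.1, 1.3, -2.2]
width: 0.061
```

```bash
python3 plan.py -40 .615 -.3065 .040
```

```text
t 4.8 p [ 614.3 -306.6   46.4] yaw err -0.0 w 61.0 F [ 0.1  1.3 -2.2]
[{"dp": [0.5, 6.4, 0.6], "rotation": [-0.1, -0.0, -0.1]}]
end [ 615.  -306.5   40. ] [-90.  -0. -40.]
```

Request:
move_arm:
  deltas:
    - {"dp":[0,5,0],"rotation":[0,0,0]}
    - {"dp":[0,3,0],"rotation":[0,0,0]}

```text
t: 4.97
eef_pos: [0.6134, -0.3066, 0.0387]
ee_rot: [-1.57, 0.002, -0.698]
force: [-0.3, 0.1, -2.0]
width: 0.0608
```

Request:
move_arm:
  deltas:
    - {"dp":[0,2,0],"rotation":[0,0,0]}

```text
t: 5.05
eef_pos: [0.6135, -0.3067, 0.0374]
ee_rot: [-1.57, 0.001, -0.698]
force: [-0.6, 0.6, -1.4]
width: 0.0609
```

Request:
move_arm:
  deltas:
    - {"dp":[0,2,0],"rotation":[0,0,0]}

```text
t: 5.13
eef_pos: [0.6137, -0.3068, 0.0367]
ee_rot: [-1.57, 0.0, -0.698]
force: [-5.1, 3.9, 11.7]
width: 0.0605
```

Contact at z≈0.037 as expected. Release and rise, then look.

Request:
move_arm:
  deltas:
    - {"dp":[0,0,0],"rotation":[0,0,0]}
    - {"dp":[0,0,0],"rotation":[0,0,0]}
    - {"dp":[0,0,0],"rotation":[0,0,0]}
    - {"dp":[0,0,0],"rotation":[0,0,0]}
  jaw: 0

```text
t: 5.47
eef_pos: [0.6161, -0.3076, 0.0411]
ee_rot: [-1.567, -0.006, -0.697]
force: [-0.5, -0.6, -0.3]
width: 0.0818
```

```bash
python3 plan.py -40 .612 -.306 .16 .51 -.26 .18;
```

```text
t 5.47 p [ 616.1 -307.6   41.1] yaw err 0.0 w 81.8 F [-0.5 -0.6 -0.3]
[{"dp": [-1.2, -41.0, -0.3], "rotation": [-0.2, 0.0, 0.4]}, {"dp": [-1.4, -41.0, -0.5], "rotation": [-0.0, 0.0, -0.0]}, {"dp": [-1.3, -37.0, -0.4], "rotation": [-0.0, 0.0, -0.0]}, {"dp": [-38.9, -7.2, -10.9], "rotation": [-0.0, 0.0, -0.0]}, {"dp": [-38.9, -7.2, -10.9], "rotation": [-0.0, 0.0, -0.0]}]
[{"dp": [-30.0, -5.5, -8.4], "rotation": [-0.0, 0.0, -0.0]}]
end [ 510. -260.  180.] [-90.   0. -40.]
```

Request:
move_arm:
  deltas:
    - {"dp":[0,-20,0],"rotation":[-0.2,0,0.4]}
    - {"dp":[-1,-40,0],"rotation":[0,0,0]}
    - {"dp":[-1,-40,0],"rotation":[0,0,0]}
    - {"dp":[-1,-15,0],"rotation":[0,0,0]}
    - {"dp":[0,0,0],"rotation":[0,0,0]}

```text
t: 5.88
eef_pos: [0.6129, -0.3059, 0.1599]
ee_rot: [-1.573, 0.003, -0.698]
force: [-0.1, 0.8, -0.8]
width: 0.0874
```

```bash
cat > look.py <<'E'
# look.py tag x y h r [x y h r...]
import sys
from station import arm
from h import *
t=sys.argv[1];a=[float(v) for v in sys.argv[2:]]
s=arm.get_state();f=dict(arm.grab_frame("wrist"),pos=s["eef_pos"],rot=s["ee_rot"]);np.savez(t+".npz",**f)
cv2.imwrite(f"pics/{t}.png",f["pixels"][...,::-1]);print("tcp",np.round(s["eef_pos"],4))
for i in range(0,len(a),4): print("fit",wfit(f,*a[i:i+4]))
E
python3 look.py w3 .613 -.304 .054 .031 .613 -.304 .021 .046; python3 plan.py -40 .52 -.2 .2 .46 .0 .2 .441 .158 .14
```

```text
tcp [ 0.6129 -0.3059  0.1599]
fit (1151, array([ 0.6126, -0.304 ]), 0.0312, np.float64(0.0532))
fit (6658, array([ 0.6137, -0.3029]), 0.0463, np.float64(0.0217))
t 5.93 p [ 612.9 -305.9  159.1] yaw err 0.0 w 87.5 F [0.5 0.2 0.9]
[{"dp": [-39.0, -11.3, 6.0], "rotation": [0.1, 0.0, -0.2]}, {"dp": [-38.9, -11.4, 6.0], "rotation": [-0.0, 0.0, 0.0]}, {"dp": [-38.9, -11.5, 6.0], "rotation": [-0.0, 0.0, 0.0]}, {"dp": [-22.5, -6.6, 3.5], "rotation": [-0.0, 0.0, 0.0]}, {"dp": [-34.3, -0.0, 22.5], "rotation": [-0.0, 0.0, 0.0]}]
[{"dp": [-34.3, -0.0, 22.5], "rotation": [-0.0, 0.0, 0.0]}, {"dp": [-34.2, -0.0, 22.5], "rotation": [-0.0, 0.0, 0.0]}, {"dp": [-34.2, -0.0, 22.5], "rotation": [-0.0, 0.0, 0.0]}, {"dp": [-34.2, -0.0, 22.6], "rotation": [-0.0, 0.0, 0.0]}, {"dp": [-3.3, -0.0, 2.1], "rotation": [-0.0, 0.0, 0.0]}]
[{"dp": [-28.0, 14.4, 26.2], "rotation": [-0.0, 0.0, 0.0]}, {"dp": [-28.0, 14.5, 26.3], "rotation": [-0.0, 0.0, 0.0]}, {"dp": [-28.0, 14.5, 26.2], "rotation": [-0.0, 0.0, 0.0]}, {"dp": [-28.0, 14.4, 26.3], "rotation": [-0.0, 0.0, 0.0]}, {"dp": [-4.1, 2.1, 3.8], "rotation": [-0.0, 0.0, 0.0]}]
end [440.9 158.  140. ] [-90.  -0. -40.]
```

View pics/w3.png

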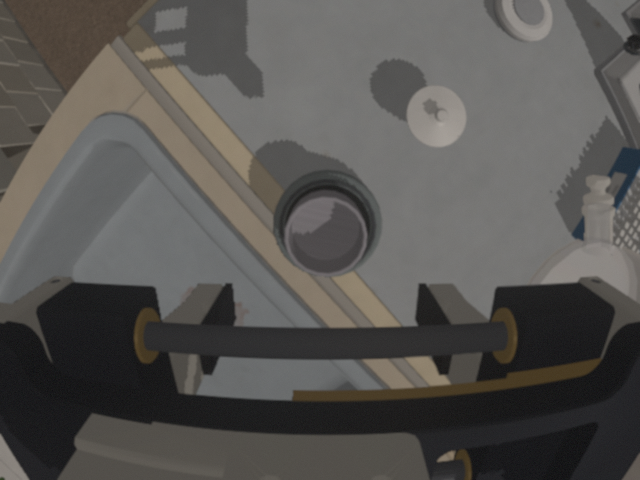

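```bash
python3 plan.py -40 .50 -.15 .19 .47 .05 .19 .50 .19 .18 .5995 .2228 .13
```

```text
t 5.93 p [ 612.9 -305.9  159.1] yaw err 0.0 w 87.5 F [0.5 0.2 0.9]
[{"dp": [-39.3, -6.4, 9.9], "rotation": [0.1, 0.0, -0.2]}, {"dp": [-39.3, -6.5, 9.9], "rotation": [-0.0, 0.0, 0.0]}, {"dp": [-39.3, -6.5, 9.9], "rotation": [-0.0, 0.0, 0.0]}, {"dp": [-39.3, -6.5, 9.8], "rotation": [-0.0, 0.0, 0.0]}, {"dp": [-29.5, -4.9, 7.4], "rotation": [-0.0, 0.0, 0.0]}]
[{"dp": [-30.7, -0.0, 27.2], "rotation": [-0.0, 0.0, 0.0]}, {"dp": [-30.7, -0.0, 27.2], "rotation": [-0.0, 0.0, 0.0]}, {"dp": [-30.7, -0.0, 27.1], "rotation": [-0.0, 0.0, 0.0]}, {"dp": [-30.7, -0.0, 27.2], "rotation": [-0.0, 0.0, 0.0]}, {"dp": [-28.7, -0.1, 25.3], "rotation": [-0.0, 0.0, 0.0]}]
[{"dp": [-19.1, 2.9, 36.2], "rotation": [-0.0, 0.0, 0.0]}, {"dp": [-19.1, 2.9, 36.1], "rotation": [-0.0, 0.0, 0.0]}, {"dp": [-19.2, 2.8, 36.1], "rotation": [-0.0, 0.0, 0.0]}, {"dp": [-9.6, 1.4, 18.2], "rotation": [-0.0, 0.0, 0.0]}, {"dp": [19.5, 17.7, 31.4], "rotation": [-0.0, 0.0, 0.0]}]
[{"dp": [19.5, 17.7, 31.5], "rotation": [-0.0, 0.0, 0.0]}, {"dp": [16.2, 14.7, 26.1], "rotation": [-0.0, 0.0, 0.0]}]
end [599.5 222.7 130. ] [-90.  -0. -40.]
```

Request:
move_arm:
  deltas:
    - {"dp":[-39,-6.5,10],"rotation":[0,0,0]}
    - {"dp":[-39,-6.5,10],"rotation":[0,0,0]}
    - {"dp":[-39,-6.5,10],"rotation":[0,0,0]}
    - {"dp":[-39,-6.5,10],"rotation":[0,0,0]}
    - {"dp":[-29.5,-5,7.5],"rotation":[0,0,0]}

```text
t: 6.35
eef_pos: [0.4974, -0.1497, 0.1817]
ee_rot: [-1.579, 0.012, -0.706]
force: [0.9, 0.6, 0.2]
width: 0.0876
```

Request:
move_arm:
  deltas:
    - {"dp":[-30.7,0,27],"rotation":[0,0,0]}
    - {"dp":[-30.7,0,27],"rotation":[0,0,0]}
    - {"dp":[-30.7,0,27],"rotation":[0,0,0]}
    - {"dp":[-30.7,0,27],"rotation":[0,0,0]}
    - {"dp":[-28.7,0,25],"rotation":[0,0,0]}

```text
t: 6.77
eef_pos: [0.4612, 0.053, 0.18]
ee_rot: [-1.58, 0.014, -0.711]
force: [0.7, 0.3, -1.0]
width: 0.0878
```

Request:
move_arm:
  deltas:
    - {"dp":[-19,3,36],"rotation":[0,0,0]}
    - {"dp":[-19,3,36],"rotation":[0,0,0]}
    - {"dp":[-19,3,36],"rotation":[0,0,0]}
    - {"dp":[-9.6,1.4,18],"rotation":[0,0,0]}

```text
t: 7.1
eef_pos: [0.4884, 0.1994, 0.1676]
ee_rot: [-1.58, 0.015, -0.708]
force: [0.4, -0.5, 0.8]
width: 0.0875
```

```bash
python3 plan.py -40 .5995 .2228 .13
```

```text
t 7.1 p [488.4 199.4 167.6] yaw err -0.5 w 87.5 F [ 0.4 -0.5  0.8]
[{"dp": [23.9, 12.3, 31.0], "rotation": [0.5, -0.5, -0.9]}, {"dp": [24.0, 12.9, 30.6], "rotation": [0.0, -0.0, 0.0]}, {"dp": [22.0, 11.8, 28.2], "rotation": [0.0, -0.0, 0.0]}]
end [599.5 222.8 130. ] [-90.  -0. -40.]
```

Request:
move_arm:
  deltas:
    - {"dp":[24,12,31],"rotation":[0.5,-0.5,-0.9]}
    - {"dp":[24,12,30.5],"rotation":[0,0,0]}
    - {"dp":[18,8,24],"rotation":[0,0,0]}
    - {"dp":[4,3,4],"rotation":[0,0,0]}

```text
t: 7.43
eef_pos: [0.6005, 0.2306, 0.1272]
ee_rot: [-1.571, 0.0, -0.689]
force: [0.4, -0.0, 0.3]
width: 0.0876
```

```bash
python3 look.py w4 .5995 .2228 .033 .031; python3 plan.py -40 .5995 .2228 .07 .5995 .2228 .01
```

```text
tcp [0.6005 0.2306 0.1272]
fit (1246, array([0.5989, 0.2252]), 0.0314, np.float64(0.0321))
t 7.48 p [599.4 229.9 126.2] yaw err 0.5 w 87.5 F [ 1.4  1.4 -1. ]
[{"dp": [3.4, 40.7, -3.8], "rotation": [0.1, 0.5, -0.1]}, {"dp": [1.2, 15.5, -1.4], "rotation": [0.0, -0.0, 0.0]}, {"dp": [-0.0, 41.0, 0.0], "rotation": [0.0, -0.0, 0.0]}, {"dp": [-0.0, 19.0, 0.0], "rotation": [0.0, -0.0, 0.0]}]
end [599.5 222.8  10. ] [-90.  -0. -40.]
```

View pics/w4.png

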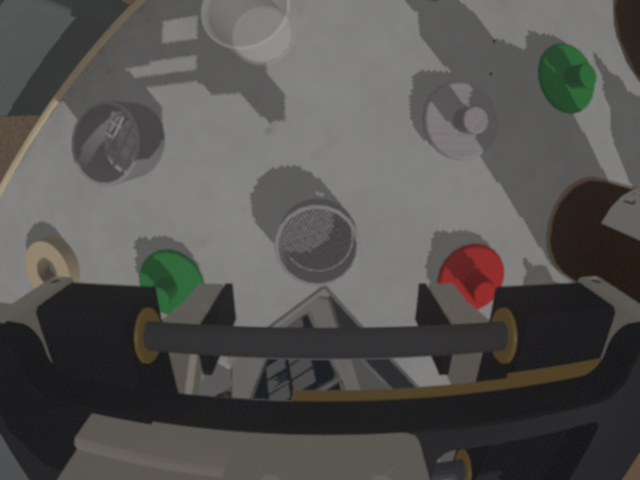

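Request:
move_arm:
  deltas:
    - {"dp":[3,38,-4],"rotation":[0,0.5,0]}
    - {"dp":[1,20,-1],"rotation":[0,0,0]}
    - {"dp":[0,30,0],"rotation":[0,0,0]}
    - {"dp":[0,15,0],"rotation":[0,0,0]}

```text
t: 7.82
eef_pos: [0.5995, 0.223, 0.021]
ee_rot: [-1.571, 0.0, -0.7]
force: [0.4, -0.6, -1.5]
width: 0.0878
```

```bash
python3 plan.py -40 .599 .224 .009
```

```text
t 7.82 p [599.5 223.   21. ] yaw err -0.1 w 87.8 F [ 0.4 -0.6 -1.5]
[{"dp": [-1.0, 12.0, 0.5], "rotation": [-0.0, -0.1, -0.0]}]
end [599. 224.   9.] [-90.   0. -40.]
```

Request:
move_arm:
  deltas:
    - {"dp":[-0.5,10,0.5],"rotation":[0,0,0]}
    - {"dp":[0,3,0],"rotation":[0,0,0]}

```text
t: 7.98
eef_pos: [0.596, 0.2214, 0.0032]
ee_rot: [-1.577, 0.003, -0.701]
force: [-0.1, 0.3, -0.5]
width: 0.0877
```

Request:
move_arm:
  deltas:
    - {"dp":[-0.6,1,0],"rotation":[0,0,0]}
    - {"dp":[-0.6,1,0],"rotation":[0,0,0]}
    - {"dp":[-0.6,1,0],"rotation":[0,0,0]}
    - {"dp":[-0.6,1,0],"rotation":[0,0,0]}
    - {"dp":[0,0,0],"rotation":[0,0,0]}
  jaw: 255

```text
t: 8.4
eef_pos: [0.5945, 0.224, 0.0016]
ee_rot: [-1.574, 0.002, -0.701]
force: [1.2, -0.2, -0.7]
width: 0.0619
```

Request:
move_arm:
  deltas:
    - {"dp":[0,0,0],"rotation":[0,0,0]}
    - {"dp":[0,0,0],"rotation":[0,0,0]}
    - {"dp":[0,0,0],"rotation":[0,0,0]}
  jaw: 30

```text
t: 8.65
eef_pos: [0.5953, 0.2247, 0.0035]
ee_rot: [-1.571, 0.001, -0.7]
force: [0.1, -0.5, -0.9]
width: 0.0754
```

```bash
python3 plan.py -40 .599 .224 .012
```

```text
t 8.65 p [595.3 224.7   3.5] yaw err -0.1 w 75.4 F [ 0.1 -0.5 -0.9]
[{"dp": [3.3, -8.5, 1.8], "rotation": [0.0, -0.1, -0.0]}]
end [599. 224.  12.] [-90.   0. -40.]
```

Request:
move_arm:
  deltas:
    - {"dp":[3,-6,1.5],"rotation":[0,0,0]}
    - {"dp":[0,0,0],"rotation":[0,0,0]}

```text
t: 8.82
eef_pos: [0.599, 0.224, 0.0105]
ee_rot: [-1.571, 0.001, -0.7]
force: [0.1, 1.4, 0.6]
width: 0.0774
```

Request:
move_arm:
  deltas:
    - {"dp":[0,0,0],"rotation":[0,0,0]}
    - {"dp":[0,0,0],"rotation":[0,0,0]}
    - {"dp":[0,0.5,0],"rotation":[0,0,0]}
  jaw: 255

```text
t: 9.07
eef_pos: [0.5995, 0.2239, 0.0107]
ee_rot: [-1.57, 0.0, -0.701]
force: [-0.2, -0.8, 0.8]
width: 0.0628
```

```bash
python3 plan.py -40 .5985 .225 .10 .50 .19 .18 .47 .05 .18 .50 -.15 .18 .613 -.304 .13
```

```text
t 9.07 p [599.5 223.9  10.7] yaw err -0.1 w 62.8 F [-0.2 -0.8  0.8]
[{"dp": [-0.7, -41.0, 0.1], "rotation": [-0.0, -0.1, -0.0]}, {"dp": [-0.7, -41.0, 0.1], "rotation": [-0.0, -0.0, -0.0]}, {"dp": [-0.1, -7.3, 0.1], "rotation": [-0.0, -0.0, -0.0]}, {"dp": [-16.5, -24.9, -28.1], "rotation": [-0.0, -0.0, -0.0]}, {"dp": [-16.5, -24.9, -28.1], "rotation": [-0.0, -0.0, -0.0]}]
[{"dp": [-16.5, -25.0, -28.0], "rotation": [-0.0, -0.0, -0.0]}, {"dp": [-3.4, -5.2, -5.9], "rotation": [-0.0, -0.0, -0.0]}, {"dp": [19.2, -0.0, -36.2], "rotation": [-0.0, -0.0, -0.0]}, {"dp": [19.2, -0.1, -36.2], "rotation": [-0.0, -0.0, -0.0]}, {"dp": [19.2, -0.0, -36.2], "rotation": [-0.0, -0.0, -0.0]}]
[{"dp": [9.5, -0.1, -17.9], "rotation": [-0.0, -0.0, -0.0]}, {"dp": [30.7, -0.0, -27.1], "rotation": [-0.0, -0.0, -0.0]}, {"dp": [30.7, -0.0, -27.1], "rotation": [-0.0, -0.0, -0.0]}, {"dp": [30.7, -0.0, -27.1], "rotation": [-0.0, -0.0, -0.0]}, {"dp": [30.7, -0.1, -27.1], "rotation": [-0.0, -0.0, -0.0]}]
[{"dp": [28.8, -0.0, -25.4], "rotation": [-0.0, -0.0, -0.0]}, {"dp": [38.5, 10.4, -9.4], "rotation": [-0.0, -0.0, -0.0]}, {"dp": [38.5, 10.3, -9.4], "rotation": [-0.0, -0.0, -0.0]}, {"dp": [38.5, 10.3, -9.4], "rotation": [-0.0, -0.0, -0.0]}, {"dp": [38.5, 10.4, -9.4], "rotation": [-0.0, -0.0, -0.0]}]
[{"dp": [31.6, 8.5, -7.7], "rotation": [-0.0, -0.0, -0.0]}]
end [ 613. -304.  130.] [-90.   0. -40.]
```

Request:
move_arm:
  deltas:
    - {"dp":[0,-15,0],"rotation":[0,0,0]}
    - {"dp":[0,-35,0],"rotation":[0,0,0]}
    - {"dp":[-1,-40,0],"rotation":[0,0,0]}
    - {"dp":[-16.5,-25,-28],"rotation":[0,0,0]}
    - {"dp":[-16.5,-25,-28],"rotation":[0,0,0]}

```text
t: 9.48
eef_pos: [0.5357, 0.2012, 0.1459]
ee_rot: [-1.586, 0.004, -0.703]
force: [-0.4, 0.2, -0.8]
width: 0.062
```

Request:
move_arm:
  deltas:
    - {"dp":[-16.5,-25,-28],"rotation":[0,0,0]}
    - {"dp":[-3.4,-5,-6],"rotation":[0,0,0]}
    - {"dp":[19,0,-36],"rotation":[0,0,0]}
    - {"dp":[19,0,-36],"rotation":[0,0,0]}
    - {"dp":[19,0,-36],"rotation":[0,0,0]}

```text
t: 9.9
eef_pos: [0.4699, 0.0713, 0.1849]
ee_rot: [-1.574, 0.002, -0.694]
force: [1.2, -0.8, -0.8]
width: 0.0615
```

```bash
python3 plan.py -40 .47 .05 .19 .50 -.15 .19 .613 -.304 .14
```

```text
t 9.9 p [469.9  71.3 184.9] yaw err 0.2 w 61.5 F [ 1.2 -0.8 -0.8]
[{"dp": [13.7, -5.0, -16.3], "rotation": [0.2, 0.2, -0.1]}, {"dp": [30.7, -0.0, -27.2], "rotation": [-0.0, 0.0, 0.0]}, {"dp": [30.7, -0.0, -27.2], "rotation": [-0.0, 0.0, 0.0]}, {"dp": [30.7, -0.0, -27.1], "rotation": [-0.0, 0.0, 0.0]}, {"dp": [30.7, -0.0, -27.1], "rotation": [-0.0, 0.0, 0.0]}]
[{"dp": [28.7, -0.0, -25.4], "rotation": [-0.0, 0.0, 0.0]}, {"dp": [38.5, 10.4, -9.4], "rotation": [-0.0, 0.0, 0.0]}, {"dp": [38.5, 10.4, -9.4], "rotation": [-0.0, 0.0, 0.0]}, {"dp": [38.5, 10.4, -9.4], "rotation": [-0.0, 0.0, 0.0]}, {"dp": [38.5, 10.3, -9.4], "rotation": [-0.0, 0.0, 0.0]}]
[{"dp": [31.5, 8.5, -7.7], "rotation": [-0.0, 0.0, 0.0]}]
end [ 613. -304.  140.] [-90.  -0. -40.]
```

Request:
move_arm:
  deltas:
    - {"dp":[14,-5,-16],"rotation":[0,0,0]}
    - {"dp":[30.7,0,-27],"rotation":[0,0,0]}
    - {"dp":[30.7,0,-27],"rotation":[0,0,0]}
    - {"dp":[30.7,0,-27],"rotation":[0,0,0]}
    - {"dp":[30.7,0,-27],"rotation":[0,0,0]}

```text
t: 10.32
eef_pos: [0.4912, -0.1163, 0.1913]
ee_rot: [-1.57, 0.001, -0.689]
force: [1.3, 1.1, -1.8]
width: 0.0623
```

Request:
move_arm:
  deltas:
    - {"dp":[28.7,0,-25.4],"rotation":[0,0,0]}
    - {"dp":[38.5,10,-9.4],"rotation":[0,0,0]}
    - {"dp":[38.5,10,-9.4],"rotation":[0,0,0]}
    - {"dp":[30,10,-8],"rotation":[0,0,0]}
    - {"dp":[20,3,-5],"rotation":[0,0,0]}

```text
t: 10.73
eef_pos: [0.5746, -0.2709, 0.1574]
ee_rot: [-1.568, -0.001, -0.693]
force: [0.6, 0.8, -1.0]
width: 0.0619
```

```bash
python3 plan.py -40 .613 -.304 .12
```

```text
t 10.73 p [ 574.6 -270.9  157.4] yaw err 0.3 w 61.9 F [ 0.6  0.8 -1. ]
[{"dp": [33.0, 24.3, -0.7], "rotation": [-0.1, 0.3, 0.0]}, {"dp": [17.7, 13.1, -0.2], "rotation": [-0.0, -0.0, 0.0]}]
end [ 613. -304.  120.] [-90.  -0. -40.]
```

Request:
move_arm:
  deltas:
    - {"dp":[30,15,-0.7],"rotation":[-0.1,0.3,0]}
    - {"dp":[17,8,0],"rotation":[0,0,0]}
    - {"dp":[3,5,0],"rotation":[0,0,0]}
    - {"dp":[0,0,0],"rotation":[0,0,0]}

```text
t: 11.07
eef_pos: [0.6139, -0.3102, 0.1224]
ee_rot: [-1.573, 0.004, -0.704]
force: [0.1, 0.7, -0.9]
width: 0.0616
```

```bash
python3 plan.py -40 .613 -.304 .08; python3 look.py w5 .6126 -.304 .054 .031
```

```text
t 11.07 p [ 613.9 -310.2  122.4] yaw err -0.4 w 61.6 F [ 0.1  0.7 -0.9]
[{"dp": [-4.3, 40.6, 4.0], "rotation": [0.1, -0.4, -0.3]}, {"dp": [-0.2, 1.9, 0.2], "rotation": [0.0, 0.0, 0.0]}]
end [ 613. -304.   80.] [-90.  -0. -40.]
tcp [ 0.6139 -0.3102  0.1224]
fit (803, array([ 0.6117, -0.3034]), 0.0308, np.float64(0.0534))
```

View pics/w5.png

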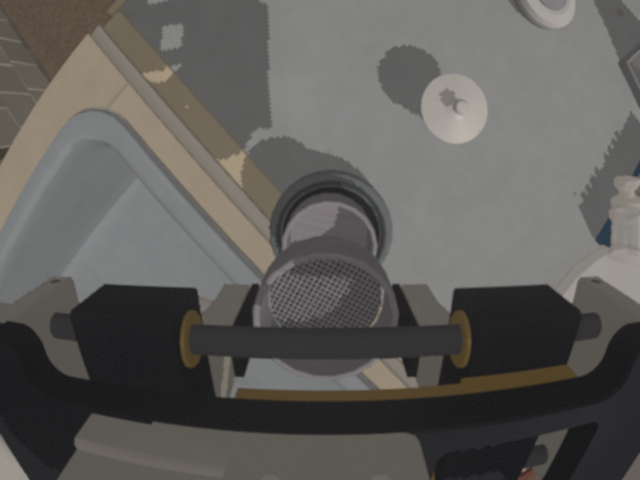

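```bash
python3 - <<'E'
from h import *
f=dict(np.load("w5.npz"));R=Ro.from_euler('xyz',f["rot"])
for h in (.137,.140,.1447):
    a,b,c,d=[wray(f,u,v,h) for u,v in[(254,310),(398,310),(327,238),(327,375)]]
    m=np.array([*((a+b)/2)[:2],h]);m2=(c+d)/2
    print(h,"w",np.linalg.norm(a-b).round(4),np.linalg.norm(c-d).round(4),"rel tool",R.inv().apply(m-f["pos"]).round(4),R.inv().apply(m2-f["pos"]).round(4))
E
python3 plan.py -40 .613 -.3035 .075
```

```text
0.137 w 0.0631 0.0676 rel tool [-0.0031 -0.0146  0.0017] [-0.0021 -0.0146  0.0021]
0.14 w 0.0617 0.0662 rel tool [-0.0047 -0.0175  0.0017] [-0.0037 -0.0175  0.0021]
0.1447 w 0.0597 0.064 rel tool [-0.0071 -0.0222  0.0017] [-0.0062 -0.0222  0.0021]
t 11.12 p [ 613.7 -309.9  122.9] yaw err -0.3 w 62.0 F [-0.5 -0.2 -0.3]
[{"dp": [-3.8, 40.6, 3.8], "rotation": [0.1, -0.3, -0.2]}, {"dp": [-0.7, 7.3, 0.7], "rotation": [0.0, -0.0, -0.0]}]
end [ 613.  -303.5   75. ] [-90.   0. -40.]
```

```bash
python3 plan.py -40 .6135 -.3065 .074
```

```text
t 11.12 p [ 613.7 -309.9  122.9] yaw err -0.3 w 62.0 F [-0.5 -0.2 -0.3]
[{"dp": [-1.8, 40.9, 2.2], "rotation": [0.1, -0.3, -0.2]}, {"dp": [-0.4, 8.0, 0.4], "rotation": [0.0, -0.0, -0.0]}]
end [ 613.5 -306.5   74. ] [-90.   0. -40.]
```

Request:
move_arm:
  deltas:
    - {"dp":[-2,25,2.2],"rotation":[0,-0.3,-0.2]}
    - {"dp":[0,15,0.4],"rotation":[0,0,0]}
    - {"dp":[0,4,0],"rotation":[0,0,0]}
    - {"dp":[0,0,0],"rotation":[0,0,0]}

```text
t: 11.45
eef_pos: [0.6131, -0.3044, 0.0808]
ee_rot: [-1.571, -0.002, -0.697]
force: [-0.0, 0.6, -1.0]
width: 0.0618
```

```bash
python3 plan.py -40 .6135 -.3065 .064
```

```text
t 11.45 p [ 613.1 -304.4   80.8] yaw err 0.1 w 61.8 F [-0.   0.6 -1. ]
[{"dp": [1.6, 16.8, -1.4], "rotation": [0.0, 0.1, 0.1]}]
end [ 613.4 -306.5   64. ] [-90.  -0. -40.]
```

Request:
move_arm:
  deltas:
    - {"dp":[1.5,8,-1.3],"rotation":[0,0,0]}
    - {"dp":[0,5,0],"rotation":[0,0,0]}

```text
t: 11.62
eef_pos: [0.6145, -0.3058, 0.0706]
ee_rot: [-1.57, -0.006, -0.695]
force: [-0.1, -0.1, -1.0]
width: 0.0619
```

Request:
move_arm:
  deltas:
    - {"dp":[0,4,0],"rotation":[0,0,0]}

```text
t: 11.7
eef_pos: [0.615, -0.3057, 0.0672]
ee_rot: [-1.569, -0.007, -0.694]
force: [-0.6, -0.6, -0.4]
width: 0.062
```

Request:
move_arm:
  deltas:
    - {"dp":[0,2.5,0],"rotation":[0,0,0]}

```text
t: 11.78
eef_pos: [0.6151, -0.3056, 0.0648]
ee_rot: [-1.569, -0.007, -0.694]
force: [-0.3, 0.6, -0.9]
width: 0.0619
```

Request:
move_arm:
  deltas:
    - {"dp":[-1,3,0],"rotation":[0,0,0]}

```text
t: 11.87
eef_pos: [0.6147, -0.3052, 0.0621]
ee_rot: [-1.568, -0.008, -0.694]
force: [0.4, -0.5, -0.3]
width: 0.0618
```

Request:
move_arm:
  deltas:
    - {"dp":[0,3,0],"rotation":[0,0,0]}

```text
t: 11.95
eef_pos: [0.6148, -0.3051, 0.0591]
ee_rot: [-1.568, -0.009, -0.694]
force: [-0.5, -0.2, -1.1]
width: 0.0617
```

Request:
move_arm:
  deltas:
    - {"dp":[0,2,0],"rotation":[0,0,0]}

```text
t: 12.03
eef_pos: [0.6147, -0.3052, 0.057]
ee_rot: [-1.568, -0.009, -0.694]
force: [-0.7, -1.0, 1.9]
width: 0.062
```

Request:
move_arm:
  deltas:
    - {"dp":[0,1.5,0],"rotation":[0,0,0]}

```text
t: 12.12
eef_pos: [0.6149, -0.3053, 0.0566]
ee_rot: [-1.569, -0.009, -0.694]
force: [-5.2, 4.7, 19.0]
width: 0.0619
```

Request:
move_arm:
  deltas:
    - {"dp":[0,0,0],"rotation":[0,0,0]}
    - {"dp":[0,0,0],"rotation":[0,0,0]}
    - {"dp":[0,0,0],"rotation":[0,0,0]}
    - {"dp":[0,0,0],"rotation":[0,0,0]}
  jaw: 0

```text
t: 12.45
eef_pos: [0.6157, -0.3056, 0.0578]
ee_rot: [-1.568, -0.011, -0.694]
force: [-0.4, -0.8, -0.1]
width: 0.0831
```

Request:
move_arm:
  deltas:
    - {"dp":[0,-20,0],"rotation":[0,0,0]}
    - {"dp":[-1,-40,0],"rotation":[0,0,0]}
    - {"dp":[-1,-30,0],"rotation":[0,0,0]}
    - {"dp":[0,-10,0],"rotation":[0,0,0]}
    - {"dp":[0,0,0],"rotation":[0,0,0]}

```text
t: 12.87
eef_pos: [0.6115, -0.3039, 0.1582]
ee_rot: [-1.571, -0.006, -0.694]
force: [-0.6, 0.3, 0.1]
width: 0.0874
```

```bash
python3 look.py w6 .613 -.304 .079 .031 .613 -.304 .054 .031;python3 plan.py -40 .50 -.15 .19 .45 .1 .19 .441 .159 .14
```

```text
tcp [ 0.6115 -0.3039  0.1582]
fit (1427, array([ 0.6142, -0.3037]), 0.0316, np.float64(0.0781))
fit (4279, array([ 0.6119, -0.303 ]), 0.0311, np.float64(0.0558))
t 12.92 p [ 611.4 -303.7  157.3] yaw err 0.2 w 87.9 F [ 1.  -0.4  0.8]
[{"dp": [-39.1, -7.2, 10.0], "rotation": [0.0, 0.2, 0.3]}, {"dp": [-39.2, -7.0, 9.8], "rotation": [0.0, 0.0, 0.0]}, {"dp": [-39.2, -6.9, 9.8], "rotation": [0.0, 0.0, 0.0]}, {"dp": [-39.2, -7.0, 9.9], "rotation": [0.0, 0.0, 0.0]}, {"dp": [-27.4, -4.8, 6.9], "rotation": [0.0, 0.0, 0.0]}]
[{"dp": [-32.0, -0.0, 25.6], "rotation": [0.0, 0.0, 0.0]}, {"dp": [-32.0, -0.0, 25.6], "rotation": [0.0, 0.0, 0.0]}, {"dp": [-32.0, -0.0, 25.6], "rotation": [0.0, 0.0, 0.0]}, {"dp": [-32.0, -0.0, 25.7], "rotation": [0.0, 0.0, 0.0]}, {"dp": [-32.0, -0.0, 25.6], "rotation": [0.0, 0.0, 0.0]}]
[{"dp": [-32.0, -0.0, 25.7], "rotation": [0.0, 0.0, 0.0]}, {"dp": [-6.9, -0.1, 5.6], "rotation": [0.0, 0.0, 0.0]}, {"dp": [-23.6, 26.3, 20.7], "rotation": [0.0, 0.0, 0.0]}, {"dp": [-21.2, 23.7, 18.7], "rotation": [0.0, 0.0, 0.0]}]
end [441. 159. 140.] [-90.  -0. -40.]
```

View pics/w6.png

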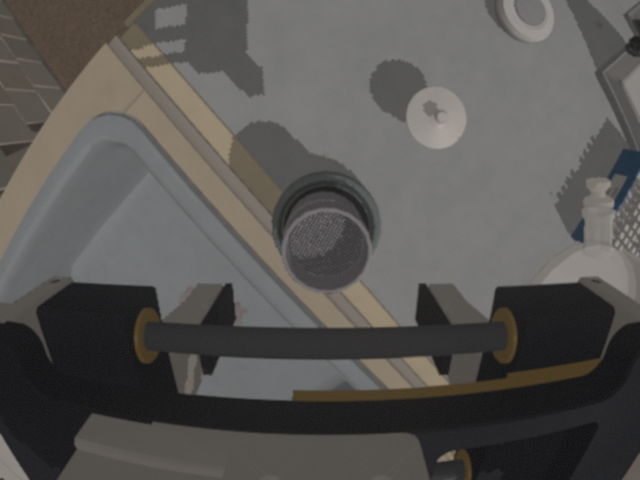

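Request:
move_arm:
  deltas:
    - {"dp":[-39,-9,10],"rotation":[0,0.2,0.3]}
    - {"dp":[-39,-9,10],"rotation":[0,0,0]}
    - {"dp":[-39,-8,10],"rotation":[0,0,0]}
    - {"dp":[-39,-7,10],"rotation":[0,0,0]}
    - {"dp":[-27,-5,7],"rotation":[0,0,0]}

```text
t: 13.33
eef_pos: [0.4957, -0.1491, 0.1827]
ee_rot: [-1.58, 0.014, -0.707]
force: [-0.4, 1.5, 0.6]
width: 0.0875
```

Request:
move_arm:
  deltas:
    - {"dp":[-32,0,25.6],"rotation":[0,0,0]}
    - {"dp":[-32,0,25.6],"rotation":[0,0,0]}
    - {"dp":[-32,0,25.6],"rotation":[0,0,0]}
    - {"dp":[-32,0,25.6],"rotation":[0,0,0]}
    - {"dp":[-32,0,25.6],"rotation":[0,0,0]}

```text
t: 13.75
eef_pos: [0.4493, 0.0531, 0.1779]
ee_rot: [-1.586, 0.019, -0.713]
force: [1.6, 0.0, -0.2]
width: 0.0879
```

```bash
python3 plan.py -40 .45 .1 .185 .441 .159 .15
```

```text
t 13.75 p [449.3  53.1 177.9] yaw err -0.8 w 87.9 F [ 1.6  0.  -0.2]
[{"dp": [-26.2, -6.1, 31.0], "rotation": [0.8, -0.8, -1.1]}, {"dp": [-4.0, -0.9, 4.9], "rotation": [0.0, -0.0, -0.0]}, {"dp": [-26.6, 20.7, 23.4], "rotation": [0.0, -0.0, -0.0]}, {"dp": [-18.2, 14.3, 16.0], "rotation": [0.0, -0.0, -0.0]}]
end [441. 159. 150.] [-90.   0. -40.]
```

Request:
move_arm:
  deltas:
    - {"dp":[-27,0,32],"rotation":[0.8,-0.8,-1.1]}
    - {"dp":[-25,5,25],"rotation":[0,0,0]}
    - {"dp":[-18,10,16],"rotation":[0,0,0]}
    - {"dp":[-4,8,3],"rotation":[0,0,0]}
    - {"dp":[0,0,0],"rotation":[0,0,0]}

```text
t: 14.17
eef_pos: [0.4376, 0.1659, 0.1484]
ee_rot: [-1.575, 0.006, -0.681]
force: [-1.3, -0.4, 0.5]
width: 0.0877
```

```bash
python3 look.py w7 .441 .158 .052 .031;python3 plan.py -40 .441 .158 .09
```

```text
tcp [0.4376 0.1659 0.1484]
fit (1215, array([0.4403, 0.1611]), 0.0314, np.float64(0.0512))
t 14.22 p [437.9 165.3 148.9] yaw err 0.9 w 87.6 F [ 0.1  0.1 -0.2]
[{"dp": [5.0, 40.6, -2.4], "rotation": [0.2, 0.9, -0.3]}, {"dp": [2.2, 18.3, -1.1], "rotation": [0.0, 0.0, -0.0]}]
end [441. 158.  90.] [-90.   0. -40.]
```

View pics/w7.png

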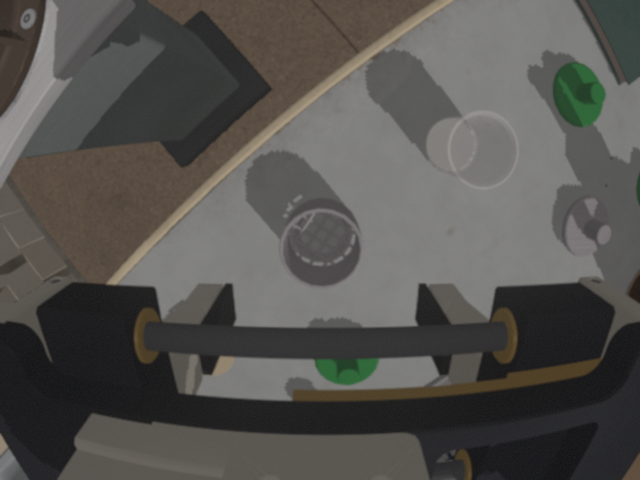

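Request:
move_arm:
  deltas:
    - {"dp":[4,35,-1.2],"rotation":[0.2,0.9,-0.3]}
    - {"dp":[1.5,20,-0.5],"rotation":[0,0,0]}
    - {"dp":[0,5,0],"rotation":[0,0,0]}
    - {"dp":[0,0,0],"rotation":[0,0,0]}

```text
t: 14.55
eef_pos: [0.443, 0.1559, 0.0871]
ee_rot: [-1.571, 0.003, -0.703]
force: [-0.3, -0.2, 0.9]
width: 0.0881
```

```bash
python3 plan.py -40 .441 .160 .022
```

```text
t 14.55 p [443.  155.9  87.1] yaw err -0.3 w 88.1 F [-0.3 -0.2  0.9]
[{"dp": [-2.5, 40.9, 1.2], "rotation": [0.0, -0.3, -0.2]}, {"dp": [-1.5, 24.3, 0.7], "rotation": [0.0, 0.0, 0.0]}]
end [441. 160.  22.] [-90.  -0. -40.]
```

Request:
move_arm:
  deltas:
    - {"dp":[-2.5,30,1.2],"rotation":[0,-0.3,-0.2]}
    - {"dp":[-1.5,20,0.7],"rotation":[0,0,0]}
    - {"dp":[0,10,0],"rotation":[0,0,0]}
    - {"dp":[0,1,0],"rotation":[0,0,0]}

```text
t: 14.88
eef_pos: [0.4451, 0.1581, 0.0284]
ee_rot: [-1.566, 0.0, -0.702]
force: [-0.9, -0.6, -0.2]
width: 0.0875
```

```bash
python3 plan.py -40 .441 .160 .022
```

```text
t 14.88 p [445.1 158.1  28.4] yaw err -0.2 w 87.5 F [-0.9 -0.6 -0.2]
[{"dp": [-4.4, 6.4, -1.2], "rotation": [-0.3, -0.2, -0.0]}]
end [441. 160.  22.] [-90.   0. -40.]
```

Request:
move_arm:
  deltas:
    - {"dp":[-4,6,-1],"rotation":[-0.3,0,0]}
    - {"dp":[0,1,0],"rotation":[0,0,0]}

```text
t: 15.05
eef_pos: [0.443, 0.1589, 0.0226]
ee_rot: [-1.57, 0.003, -0.703]
force: [-0.2, -0.6, 0.0]
width: 0.0881
```

Request:
move_arm:
  deltas:
    - {"dp":[0,0,0],"rotation":[0,0,0]}
    - {"dp":[0,0,0],"rotation":[0,0,0]}
    - {"dp":[0,0,0],"rotation":[0,0,0]}
    - {"dp":[0,0,0],"rotation":[0,0,0]}
    - {"dp":[0,0,0],"rotation":[0,0,0]}
  jaw: 255

```text
t: 15.47
eef_pos: [0.4447, 0.1599, 0.0258]
ee_rot: [-1.565, 0.002, -0.703]
force: [-0.2, -0.2, -2.1]
width: 0.0624
```

```bash
python3 plan.py -40 .445 .158 .10 .455 .05 .20 .50 -.15 .20 .613 -.3045 .16
```

```text
t 15.47 p [444.7 159.9  25.8] yaw err -0.3 w 62.4 F [-0.2 -0.2 -2.1]
[{"dp": [0.7, -41.0, -0.5], "rotation": [-0.3, -0.3, -0.1]}, {"dp": [0.7, -33.2, -0.5], "rotation": [-0.0, 0.0, -0.0]}, {"dp": [21.4, -27.8, -21.2], "rotation": [-0.0, 0.0, -0.0]}, {"dp": [21.4, -27.8, -21.2], "rotation": [-0.0, 0.0, -0.0]}, {"dp": [21.4, -27.8, -21.2], "rotation": [-0.0, 0.0, -0.0]}]
[{"dp": [12.8, -16.7, -12.7], "rotation": [-0.0, 0.0, -0.0]}, {"dp": [32.6, -0.0, -24.9], "rotation": [-0.0, 0.0, -0.0]}, {"dp": [32.6, -0.0, -24.9], "rotation": [-0.0, 0.0, -0.0]}, {"dp": [32.6, -0.0, -24.9], "rotation": [-0.0, 0.0, -0.0]}, {"dp": [32.6, -0.0, -24.9], "rotation": [-0.0, 0.0, -0.0]}]
[{"dp": [32.6, -0.0, -24.8], "rotation": [-0.0, 0.0, -0.0]}, {"dp": [39.0, 8.4, -9.6], "rotation": [-0.0, 0.0, -0.0]}, {"dp": [39.0, 8.4, -9.6], "rotation": [-0.0, 0.0, -0.0]}, {"dp": [39.0, 8.3, -9.6], "rotation": [-0.0, 0.0, -0.0]}, {"dp": [39.0, 8.4, -9.6], "rotation": [-0.0, 0.0, -0.0]}]
[{"dp": [29.8, 6.4, -7.4], "rotation": [-0.0, 0.0, -0.0]}]
end [ 613.  -304.5  160. ] [-90.   0. -40.]
```

Request:
move_arm:
  deltas:
    - {"dp":[0,-15,0],"rotation":[0,0,0]}
    - {"dp":[0.7,-40,-0.5],"rotation":[0,0,0]}
    - {"dp":[0,-30,0],"rotation":[0,0,0]}
    - {"dp":[21,-28,-21],"rotation":[0,0,0]}
    - {"dp":[21,-28,-21],"rotation":[0,0,0]}

```text
t: 15.88
eef_pos: [0.4461, 0.0989, 0.1663]
ee_rot: [-1.578, 0.005, -0.699]
force: [1.1, -0.6, -2.2]
width: 0.0623
```

Request:
move_arm:
  deltas:
    - {"dp":[21,-28,-21],"rotation":[0,0,0]}
    - {"dp":[20,-16,-15],"rotation":[0,0,0]}
    - {"dp":[32.6,0,-25],"rotation":[0,0,0]}
    - {"dp":[32.6,0,-25],"rotation":[0,0,0]}
    - {"dp":[32.6,0,-25],"rotation":[0,0,0]}

```text
t: 16.3
eef_pos: [0.4836, -0.0778, 0.2222]
ee_rot: [-1.562, -0.004, -0.691]
force: [1.4, 1.2, -1.4]
width: 0.0621
```

```bash
python3 plan.py -40 .50 -.15 .20 .613 -.3045 .17
```

```text
t 16.3 p [483.6 -77.8 222.2] yaw err 0.4 w 62.1 F [ 1.4  1.2 -1.4]
[{"dp": [31.1, 11.7, -24.1], "rotation": [-0.5, 0.4, 0.2]}, {"dp": [27.6, 10.4, -21.0], "rotation": [0.0, 0.0, 0.0]}, {"dp": [39.3, 6.4, -9.7], "rotation": [0.0, 0.0, 0.0]}, {"dp": [39.3, 6.3, -9.7], "rotation": [0.0, 0.0, 0.0]}, {"dp": [39.3, 6.4, -9.7], "rotation": [0.0, 0.0, 0.0]}]
[{"dp": [39.3, 6.3, -9.6], "rotation": [0.0, 0.0, 0.0]}, {"dp": [28.7, 4.6, -7.1], "rotation": [0.0, 0.0, 0.0]}]
end [ 613.  -304.5  170. ] [-90.  -0. -40.]
```

Request:
move_arm:
  deltas:
    - {"dp":[31,10,-24],"rotation":[-0.5,0.4,0.2]}
    - {"dp":[27.6,10,-21],"rotation":[0,0,0]}
    - {"dp":[39,6,-9.7],"rotation":[0,0,0]}
    - {"dp":[39,6,-9.7],"rotation":[0,0,0]}
    - {"dp":[35,6,-9],"rotation":[0,0,0]}

```text
t: 16.72
eef_pos: [0.5675, -0.2539, 0.1865]
ee_rot: [-1.565, -0.004, -0.699]
force: [0.8, 0.8, -0.5]
width: 0.0623
```

```bash
python3 plan.py -40 .614 -.3055 .16
```

```text
t 16.72 p [ 567.5 -253.9  186.5] yaw err -0.1 w 62.3 F [ 0.8  0.8 -0.5]
[{"dp": [37.9, 14.7, -5.4], "rotation": [-0.3, -0.1, 0.2]}, {"dp": [30.9, 11.9, -4.3], "rotation": [-0.0, 0.0, 0.0]}]
end [ 614.1 -305.5  160. ] [-90.  -0. -40.]
```

Request:
move_arm:
  deltas:
    - {"dp":[35,12,-5],"rotation":[-0.3,0,0.2]}
    - {"dp":[26,10,-4],"rotation":[0,0,0]}
    - {"dp":[4,2,0],"rotation":[0,0,0]}
    - {"dp":[0,1,0],"rotation":[0,0,0]}

```text
t: 17.05
eef_pos: [0.6139, -0.3119, 0.1553]
ee_rot: [-1.573, 0.004, -0.705]
force: [0.3, 1.4, -2.2]
width: 0.0627
```

```bash
python3 look.py w8 .614 -.304 .079 .031; python3 plan.py -40 .614 -.3055 .125
```

```text
tcp [ 0.6139 -0.3119  0.1553]
fit (952, array([ 0.6142, -0.303 ]), 0.0312, np.float64(0.0782))
t 17.1 p [ 613.2 -311.3  154.9] yaw err -0.4 w 61.8 F [ 0.3 -0.2 -2.2]
[{"dp": [-3.0, 29.9, 5.0], "rotation": [0.2, -0.4, -0.3]}]
end [ 614.  -305.5  125. ] [-90.  -0. -40.]
```

View pics/w8.png

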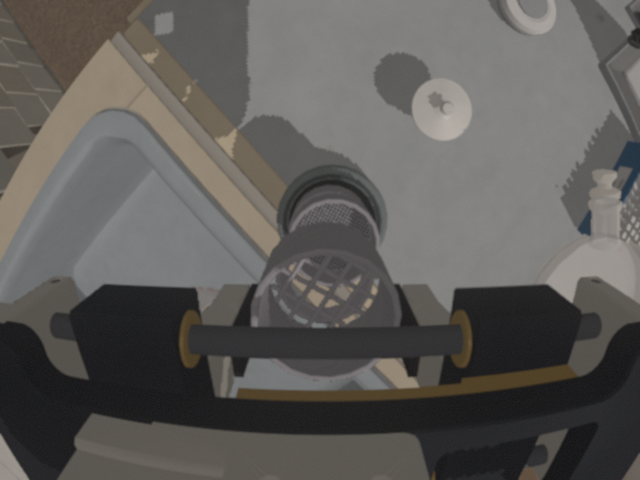

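```bash
python3 - <<'E'
from h import *
f=dict(np.load("w8.npz"));R=Ro.from_euler('xyz',f["rot"])
for h in (.170,.176,.182):
    a,b,c,d=[wray(f,u,v,h) for u,v in[(250,313),(401,313),(325,247),(325,381)]]
    m=np.array([*((a+b)/2)[:2],h]);m2=(c+d)/2
    print(h,"w",np.linalg.norm(a-b).round(4),np.linalg.norm(c-d).round(4),"rel tool",R.inv().apply(m-f["pos"]).round(4),R.inv().apply(m2-f["pos"]).round(4))
E
```

```text
0.17 w 0.0664 0.0675 rel tool [-0.0016 -0.0147  0.0015] [ 0.0016 -0.0147  0.0013]
0.176 w 0.0636 0.0647 rel tool [-0.0048 -0.0206  0.0015] [-0.0017 -0.0207  0.0013]
0.182 w 0.0609 0.0619 rel tool [-0.008  -0.0266  0.0014] [-0.005  -0.0266  0.0012]
```

```bash
python3 plan.py -40 .6158 -.3065 .112
```

```text
t 17.1 p [ 613.2 -311.3  154.9] yaw err -0.4 w 61.8 F [ 0.3 -0.2 -2.2]
[{"dp": [-0.9, 40.7, 5.2], "rotation": [0.2, -0.4, -0.3]}, {"dp": [-0.0, 2.2, 0.3], "rotation": [-0.0, -0.0, 0.0]}]
end [ 615.8 -306.5  112. ] [-90.  -0. -40.]
```

Request:
move_arm:
  deltas:
    - {"dp":[-1,20,5],"rotation":[0.2,-0.4,-0.3]}
    - {"dp":[0,10,0.5],"rotation":[0,0,0]}
    - {"dp":[0,2,0],"rotation":[0,0,0]}
    - {"dp":[0,0,0],"rotation":[0,0,0]}

```text
t: 17.43
eef_pos: [0.6144, -0.3037, 0.1238]
ee_rot: [-1.569, -0.001, -0.697]
force: [0.3, 0.2, -2.2]
width: 0.062
```

```bash
python3 plan.py -40 .6158 -.3065 .106
```

```text
t 17.43 p [ 614.4 -303.7  123.8] yaw err 0.1 w 62.0 F [ 0.3  0.2 -2.2]
[{"dp": [2.9, 17.8, -1.3], "rotation": [-0.1, 0.1, 0.0]}]
end [ 615.8 -306.5  106. ] [-90.  -0. -40.]
```

Request:
move_arm:
  deltas:
    - {"dp":[3,7,-1.3],"rotation":[0,0,0]}
    - {"dp":[0,5,0],"rotation":[0,0,0]}

```text
t: 17.6
eef_pos: [0.6169, -0.306, 0.1145]
ee_rot: [-1.568, -0.004, -0.695]
force: [-1.0, 0.3, -1.5]
width: 0.062
```

Request:
move_arm:
  deltas:
    - {"dp":[0,4,0],"rotation":[0,0,0]}

```text
t: 17.68
eef_pos: [0.6172, -0.306, 0.111]
ee_rot: [-1.567, -0.005, -0.694]
force: [-0.1, 0.1, -2.0]
width: 0.0621
```

Request:
move_arm:
  deltas:
    - {"dp":[0,3,0],"rotation":[0,0,0]}

```text
t: 17.77
eef_pos: [0.6173, -0.3059, 0.1079]
ee_rot: [-1.567, -0.006, -0.694]
force: [-0.1, -0.4, -1.6]
width: 0.062
```

Request:
move_arm:
  deltas:
    - {"dp":[-1,4,0],"rotation":[0,0,0]}

```text
t: 17.85
eef_pos: [0.6169, -0.3055, 0.1041]
ee_rot: [-1.567, -0.007, -0.694]
force: [-0.2, 1.0, -2.3]
width: 0.0622
```

Request:
move_arm:
  deltas:
    - {"dp":[0,3,0],"rotation":[0,0,0]}

```text
t: 17.93
eef_pos: [0.6167, -0.3054, 0.1007]
ee_rot: [-1.567, -0.006, -0.694]
force: [0.4, 0.3, -1.7]
width: 0.0622
```

Request:
move_arm:
  deltas:
    - {"dp":[0,3,0],"rotation":[0,0,0]}

```text
t: 18.02
eef_pos: [0.6168, -0.3055, 0.0975]
ee_rot: [-1.567, -0.006, -0.694]
force: [0.3, 1.6, 0.1]
width: 0.0625
```

Request:
move_arm:
  deltas:
    - {"dp":[0,2,0],"rotation":[0,0,0]}

```text
t: 18.1
eef_pos: [0.6174, -0.3058, 0.0964]
ee_rot: [-1.567, -0.008, -0.694]
force: [-5.1, 4.0, 17.4]
width: 0.0623
```

Contact at 0.097, as predicted for full seating. Release, rise, look.

Request:
move_arm:
  deltas:
    - {"dp":[0,0,0],"rotation":[0,0,0]}
    - {"dp":[0,0,0],"rotation":[0,0,0]}
    - {"dp":[0,0,0],"rotation":[0,0,0]}
    - {"dp":[0,0,0],"rotation":[0,0,0]}
  jaw: 0

```text
t: 18.43
eef_pos: [0.6184, -0.3063, 0.0976]
ee_rot: [-1.566, -0.011, -0.694]
force: [-0.5, -0.1, -0.5]
width: 0.0835
```

Request:
move_arm:
  deltas:
    - {"dp":[0,-20,0],"rotation":[0,0,0]}
    - {"dp":[-2,-40,0],"rotation":[0,0,0]}
    - {"dp":[-2,-30,0],"rotation":[0,0,0]}
    - {"dp":[0,-15,0],"rotation":[0,0,0]}
    - {"dp":[0,0,0],"rotation":[0,0,0]}

```text
t: 18.85
eef_pos: [0.6126, -0.3034, 0.2039]
ee_rot: [-1.569, -0.005, -0.694]
force: [0.9, 0.2, 0.6]
width: 0.0878
```

```bash
python3 look.py w9 .614 -.304 .123 .031 ;python3 plan.py -40 .50 -.15 .21 .47 .05 .21 .50 .26 .20 .597 .366 .16
```

```text
tcp [ 0.6126 -0.3034  0.2039]
fit (1404, array([ 0.6147, -0.302 ]), 0.0313, np.float64(0.1221))
t 18.9 p [ 612.3 -303.2  202.6] yaw err 0.2 w 88.0 F [0.  0.5 0. ]
[{"dp": [-39.7, -1.7, 9.9], "rotation": [-0.1, 0.2, 0.3]}, {"dp": [-39.8, -1.6, 9.7], "rotation": [0.0, 0.0, -0.0]}, {"dp": [-39.8, -1.6, 9.8], "rotation": [0.0, 0.0, -0.0]}, {"dp": [-39.8, -1.5, 9.7], "rotation": [0.0, 0.0, -0.0]}, {"dp": [-25.4, -1.0, 6.3], "rotation": [0.0, 0.0, -0.0]}]
[{"dp": [-30.7, 0.0, 27.2], "rotation": [0.0, 0.0, -0.0]}, {"dp": [-30.7, 0.0, 27.1], "rotation": [0.0, 0.0, -0.0]}, {"dp": [-30.7, 0.0, 27.2], "rotation": [0.0, 0.0, -0.0]}, {"dp": [-30.7, 0.0, 27.1], "rotation": [0.0, 0.0, -0.0]}, {"dp": [-28.7, 0.1, 25.3], "rotation": [0.0, 0.0, -0.0]}]
[{"dp": [-21.6, 1.9, 34.8], "rotation": [0.0, 0.0, -0.0]}, {"dp": [-21.6, 1.9, 34.8], "rotation": [0.0, 0.0, -0.0]}, {"dp": [-21.6, 2.0, 34.8], "rotation": [0.0, 0.0, -0.0]}, {"dp": [-21.6, 1.9, 34.8], "rotation": [0.0, 0.0, -0.0]}, {"dp": [-21.6, 2.0, 34.8], "rotation": [0.0, 0.0, -0.0]}]
[{"dp": [-3.9, 0.3, 6.2], "rotation": [0.0, 0.0, -0.0]}, {"dp": [1.7, 11.0, 39.5], "rotation": [0.0, 0.0, -0.0]}, {"dp": [1.7, 11.0, 39.5], "rotation": [0.0, 0.0, -0.0]}, {"dp": [1.7, 11.0, 39.5], "rotation": [0.0, 0.0, -0.0]}, {"dp": [1.1, 7.0, 25.1], "rotation": [0.0, 0.0, -0.0]}]
end [597. 366. 160.] [-90.   0. -40.]
```

View pics/w9.png

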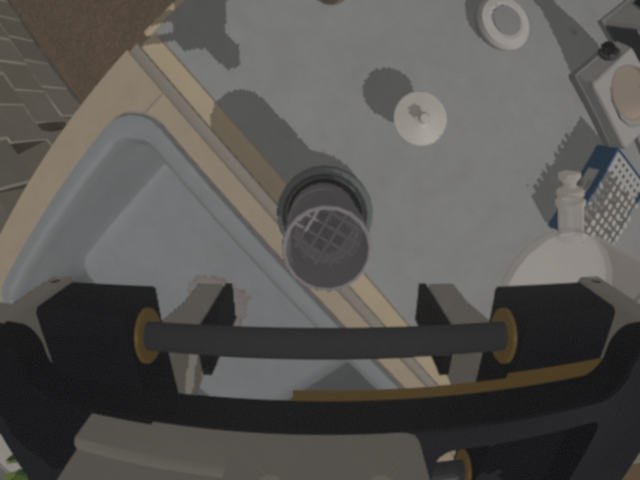

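```bash
python3 plan.py 0 .50 -.15 .21 .47 .05 .21 .50 .26 .20 .59 .364 .15
```

```text
t 18.9 p [ 612.3 -303.2  202.6] yaw err -39.8 w 88.0 F [0.  0.5 0. ]
[{"dp": [-39.7, -1.7, 9.9], "rotation": [0.0, -7.1, 0.0]}, {"dp": [-38.2, -1.8, 14.7], "rotation": [0.0, -7.1, 0.1]}, {"dp": [-36.1, -1.7, 19.3], "rotation": [0.0, -7.1, 0.0]}, {"dp": [-33.4, -1.7, 23.7], "rotation": [0.0, -7.1, 0.1]}, {"dp": [-19.4, -1.0, 17.7], "rotation": [0.0, -7.1, 0.0]}]
[{"dp": [-9.1, -0.0, 40.0], "rotation": [0.0, -4.3, 0.1]}, {"dp": [-6.1, -0.0, 40.5], "rotation": [0.0, 0.0, -0.0]}, {"dp": [-6.1, -0.0, 40.5], "rotation": [0.0, 0.0, -0.0]}, {"dp": [-6.0, -0.0, 40.6], "rotation": [0.0, 0.0, -0.0]}, {"dp": [-5.7, -0.1, 37.8], "rotation": [0.0, 0.0, -0.0]}]
[{"dp": [5.8, 1.9, 40.5], "rotation": [0.0, 0.0, -0.0]}, {"dp": [5.8, 1.9, 40.5], "rotation": [0.0, 0.0, -0.0]}, {"dp": [5.8, 1.9, 40.5], "rotation": [0.0, 0.0, -0.0]}, {"dp": [5.8, 1.9, 40.5], "rotation": [0.0, 0.0, -0.0]}, {"dp": [5.8, 2.0, 40.5], "rotation": [0.0, 0.0, -0.0]}]
[{"dp": [1.1, 0.3, 7.5], "rotation": [0.0, 0.0, -0.0]}, {"dp": [25.2, 14.0, 29.1], "rotation": [0.0, 0.0, -0.0]}, {"dp": [25.2, 14.0, 29.1], "rotation": [0.0, 0.0, -0.0]}, {"dp": [25.2, 14.0, 29.1], "rotation": [0.0, 0.0, -0.0]}, {"dp": [14.5, 7.9, 16.7], "rotation": [0.0, 0.0, -0.0]}]
end [590. 364. 150.] [-90.   0.   0.]
```

Request:
move_arm:
  deltas:
    - {"dp":[-39.5,-3,10],"rotation":[0,-7.1,0]}
    - {"dp":[-38,-3,14.7],"rotation":[0,-7.1,0]}
    - {"dp":[-36,-2,19.3],"rotation":[0,-7.1,0]}
    - {"dp":[-33.4,-2,23.7],"rotation":[0,-7.1,0]}
    - {"dp":[-19.4,-1,17.7],"rotation":[0,-7.1,0]}

```text
t: 19.32
eef_pos: [0.4959, -0.1499, 0.2033]
ee_rot: [-1.572, 0.007, -0.07]
force: [0.2, 1.1, -0.3]
width: 0.0882
```

Request:
move_arm:
  deltas:
    - {"dp":[-9,0,40],"rotation":[0,-4.3,0]}
    - {"dp":[-6,0,40.5],"rotation":[0,0,0]}
    - {"dp":[-6,0,40.5],"rotation":[0,0,0]}
    - {"dp":[-6,0,40.5],"rotation":[0,0,0]}
    - {"dp":[-6,0,38],"rotation":[0,0,0]}

```text
t: 19.73
eef_pos: [0.4554, 0.0519, 0.1994]
ee_rot: [-1.571, 0.012, 0.013]
force: [0.6, 0.4, 1.0]
width: 0.0878
```

```bash
python3 plan.py 0  .49 .24 .20 .59 .364 .15
```

```text
t 19.73 p [455.4  51.9 199.4] yaw err 0.8 w 87.8 F [0.6 0.4 1. ]
[{"dp": [7.9, -0.2, 40.2], "rotation": [0.0, 0.8, -0.7]}, {"dp": [7.4, -0.2, 40.3], "rotation": [0.0, -0.0, 0.0]}, {"dp": [7.4, -0.2, 40.3], "rotation": [0.0, -0.0, 0.0]}, {"dp": [7.4, -0.1, 40.3], "rotation": [0.0, -0.0, 0.0]}, {"dp": [4.9, -0.1, 26.9], "rotation": [0.0, -0.0, 0.0]}]
[{"dp": [24.5, 12.3, 30.5], "rotation": [0.0, -0.0, 0.0]}, {"dp": [24.5, 12.2, 30.5], "rotation": [0.0, -0.0, 0.0]}, {"dp": [24.6, 12.3, 30.5], "rotation": [0.0, -0.0, 0.0]}, {"dp": [24.6, 12.3, 30.5], "rotation": [0.0, -0.0, 0.0]}, {"dp": [1.7, 0.8, 2.1], "rotation": [0.0, -0.0, 0.0]}]
end [590. 364. 150.] [-90.  -0.  -0.]
```

Request:
move_arm:
  deltas:
    - {"dp":[8,0,40],"rotation":[0,0.8,-0.7]}
    - {"dp":[7.5,0,40],"rotation":[0,0,0]}
    - {"dp":[7.5,0,40],"rotation":[0,0,0]}
    - {"dp":[7.5,0,40],"rotation":[0,0,0]}
    - {"dp":[5,0,27],"rotation":[0,0,0]}

```text
t: 20.15
eef_pos: [0.4844, 0.2471, 0.1958]
ee_rot: [-1.572, 0.002, 0.001]
force: [0.6, -0.6, 0.2]
width: 0.0878
```

Request:
move_arm:
  deltas:
    - {"dp":[24.5,10,30],"rotation":[0,0,0]}
    - {"dp":[24.5,10,30],"rotation":[0,0,0]}
    - {"dp":[24.5,10,30],"rotation":[0,0,0]}
    - {"dp":[16,8,18],"rotation":[0,0,0]}
    - {"dp":[0,2,2],"rotation":[0,0,0]}

```text
t: 20.57
eef_pos: [0.5738, 0.3674, 0.1477]
ee_rot: [-1.574, 0.006, 0.007]
force: [-0.2, 0.5, 1.0]
width: 0.0878
```

```bash
python3 look.py w10 .597 .366 .014 .031 .597 .366 .040 .01;python3 plan.py 0 .597 .366 .08
```

```text
tcp [0.5738 0.3674 0.1477]
fit (3380, array([0.5963, 0.3686]), 0.0316, np.float64(0.0136))
fit (500, array([0.596, 0.369]), 0.0101, np.float64(0.0396))
t 20.62 p [572.4 366.3 147.1] yaw err 0.4 w 87.5 F [ 0.5 -0.  -2. ]
[{"dp": [14.4, 38.4, -0.1], "rotation": [0.2, 0.4, -0.4]}, {"dp": [10.5, 28.6, -0.2], "rotation": [0.0, 0.0, -0.0]}]
end [597. 366.  80.] [-90.   0.   0.]
```

View pics/w10.png

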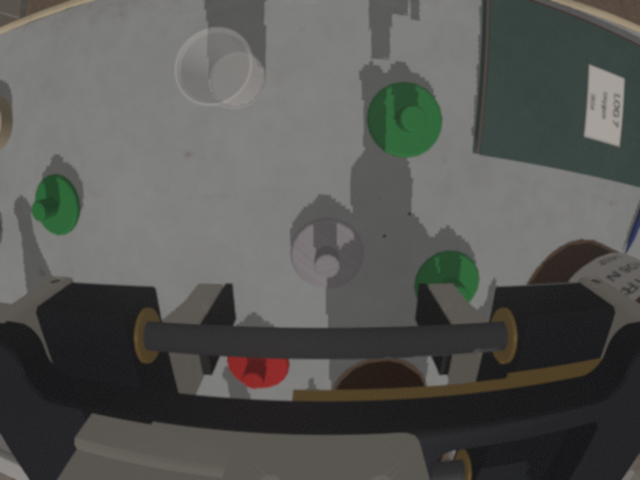

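Request:
move_arm:
  deltas:
    - {"dp":[14,35,1],"rotation":[0,0.4,-0.4]}
    - {"dp":[9,25,0.5],"rotation":[0,0,0]}
    - {"dp":[1,5,0],"rotation":[0,0,0]}
    - {"dp":[0,1,0],"rotation":[0,0,0]}
  jaw: 135

```text
t: 20.95
eef_pos: [0.5947, 0.3662, 0.0778]
ee_rot: [-1.576, 0.002, 0.0]
force: [0.4, -0.3, -0.8]
width: 0.0661
```

```bash
python3 plan.py 0 .596 .367 .030
```

```text
t 20.95 p [594.7 366.2  77.8] yaw err 0.0 w 66.1 F [ 0.4 -0.3 -0.8]
[{"dp": [1.2, 41.0, 0.9], "rotation": [0.3, 0.0, -0.1]}, {"dp": [0.1, 6.8, 0.1], "rotation": [0.0, 0.0, -0.0]}]
end [596. 367.  30.] [-90.   0.   0.]
```

Request:
move_arm:
  deltas:
    - {"dp":[1,15,1],"rotation":[0.3,0,0]}
    - {"dp":[0,15,0],"rotation":[0,0,0]}
    - {"dp":[0,10,0],"rotation":[0,0,0]}
    - {"dp":[0,0,0],"rotation":[0,0,0]}

```text
t: 21.28
eef_pos: [0.5947, 0.3656, 0.0408]
ee_rot: [-1.57, 0.001, -0.001]
force: [-0.5, -0.1, 0.1]
width: 0.0433
```

```bash
python3 plan.py 0 .596 .367 .019
```

```text
t 21.28 p [594.7 365.6  40.8] yaw err -0.0 w 43.3 F [-0.5 -0.1  0.1]
[{"dp": [1.3, 21.8, 1.4], "rotation": [-0.1, -0.0, -0.0]}]
end [596. 367.  19.] [-90.   0.  -0.]
```

Request:
move_arm:
  deltas:
    - {"dp":[1,12,1.2],"rotation":[0,0,0]}
    - {"dp":[0,6,0],"rotation":[0,0,0]}
    - {"dp":[0,1.5,0],"rotation":[0,0,0]}

```text
t: 21.53
eef_pos: [0.5965, 0.3677, 0.0241]
ee_rot: [-1.566, -0.003, -0.0]
force: [0.2, -1.2, -0.0]
width: 0.041
```

```bash
python3 plan.py 0 .596 .367 .019
```

```text
t 21.53 p [596.5 367.7  24.1] yaw err -0.0 w 41.0 F [ 0.2 -1.2 -0. ]
[{"dp": [-0.5, 5.1, -0.8], "rotation": [-0.2, -0.0, 0.2]}]
end [596. 367.  19.] [-90.   0.  -0.]
```

Request:
move_arm:
  deltas:
    - {"dp":[-0.5,4.5,-0.8],"rotation":[-0.2,0,0.2]}
    - {"dp":[0,0.5,0],"rotation":[0,0,0]}

```text
t: 21.7
eef_pos: [0.596, 0.3671, 0.0194]
ee_rot: [-1.57, 0.0, -0.0]
force: [-0.6, 0.2, 0.1]
width: 0.0414
```

Request:
move_arm:
  deltas:
    - {"dp":[0,0,0],"rotation":[0,0,0]}
    - {"dp":[0,0.3,0],"rotation":[0,0,0]}
    - {"dp":[0,0.3,0],"rotation":[0,0,0]}
    - {"dp":[0,0.3,0],"rotation":[0,0,0]}
    - {"dp":[0,0,0],"rotation":[0,0,0]}
  jaw: 255
  squeeze: 30

```text
t: 22.12
eef_pos: [0.5966, 0.3677, 0.0194]
ee_rot: [-1.569, -0.001, 0.0]
force: [0.3, -0.6, -0.7]
width: 0.0189
```

```bash
python3 plan.py 0 .595 .366 .10 .49 .24 .22 .47 .05 .23 .50 -.15 .23 .600 -.30 .21
```

```text
t 22.12 p [596.6 367.7  19.4] yaw err 0.0 w 18.9 F [ 0.3 -0.6 -0.7]
[{"dp": [-0.8, -41.0, -0.8], "rotation": [-0.1, 0.0, 0.1]}, {"dp": [-0.8, -39.6, -0.8], "rotation": [-0.0, 0.0, -0.0]}, {"dp": [-21.2, -24.2, -25.4], "rotation": [-0.0, 0.0, -0.0]}, {"dp": [-21.2, -24.2, -25.4], "rotation": [-0.0, 0.0, -0.0]}, {"dp": [-21.2, -24.2, -25.4], "rotation": [-0.0, 0.0, -0.0]}]
[{"dp": [-21.2, -24.2, -25.4], "rotation": [-0.0, 0.0, -0.0]}, {"dp": [-20.3, -23.1, -24.4], "rotation": [-0.0, 0.0, -0.0]}, {"dp": [-4.3, -2.2, -40.7], "rotation": [-0.0, 0.0, -0.0]}, {"dp": [-4.3, -2.1, -40.7], "rotation": [-0.0, 0.0, -0.0]}, {"dp": [-4.3, -2.1, -40.7], "rotation": [-0.0, 0.0, -0.0]}]
[{"dp": [-4.3, -2.2, -40.7], "rotation": [-0.0, 0.0, -0.0]}, {"dp": [-2.8, -1.4, -27.2], "rotation": [-0.0, 0.0, -0.0]}, {"dp": [6.1, -0.0, -40.5], "rotation": [-0.0, 0.0, -0.0]}, {"dp": [6.1, -0.0, -40.5], "rotation": [-0.0, 0.0, -0.0]}, {"dp": [6.0, -0.0, -40.6], "rotation": [-0.0, 0.0, -0.0]}]
[{"dp": [6.1, -0.0, -40.5], "rotation": [-0.0, 0.0, -0.0]}, {"dp": [5.6, -0.1, -37.9], "rotation": [-0.0, 0.0, -0.0]}, {"dp": [22.6, 4.5, -33.9], "rotation": [-0.0, 0.0, -0.0]}, {"dp": [22.6, 4.5, -33.9], "rotation": [-0.0, 0.0, -0.0]}, {"dp": [22.6, 4.5, -33.9], "rotation": [-0.0, 0.0, -0.0]}]
[{"dp": [22.6, 4.5, -33.9], "rotation": [-0.0, 0.0, -0.0]}, {"dp": [9.6, 1.9, -14.4], "rotation": [-0.0, 0.0, -0.0]}]
end [ 600. -300.  210.] [-90.   0.   0.]
```

Request:
move_arm:
  deltas:
    - {"dp":[0,-15,0],"rotation":[0,0,0]}
    - {"dp":[-0.8,-35,-0.8],"rotation":[0,0,0]}
    - {"dp":[-0.8,-32,-0.8],"rotation":[0,0,0]}
    - {"dp":[-21,-24,-25],"rotation":[0,0,0]}
    - {"dp":[-21,-24,-25],"rotation":[0,0,0]}

```text
t: 22.53
eef_pos: [0.5512, 0.3152, 0.1446]
ee_rot: [-1.579, 0.009, 0.0]
force: [0.3, 0.6, -0.5]
width: 0.0191
```

Request:
move_arm:
  deltas:
    - {"dp":[-21,-24,-25],"rotation":[0,0,0]}
    - {"dp":[-21,-24,-25],"rotation":[0,0,0]}
    - {"dp":[-20,-23,-24.4],"rotation":[0,0,0]}
    - {"dp":[-4.3,-2,-40.7],"rotation":[0,0,0]}
    - {"dp":[-4.3,-2,-40.7],"rotation":[0,0,0]}

```text
t: 22.95
eef_pos: [0.4774, 0.158, 0.2297]
ee_rot: [-1.574, 0.002, 0.006]
force: [0.2, -0.5, -0.9]
width: 0.0192
```

```bash
python3 plan.py 0 .47 .05 .23 .50 -.15 .23 .600 -.30 .21
```

```text
t 22.95 p [477.4 158.  229.7] yaw err 0.3 w 19.2 F [ 0.2 -0.5 -0.9]
[{"dp": [-3.0, 0.0, -40.9], "rotation": [0.2, 0.3, -0.1]}, {"dp": [-2.8, -0.1, -40.9], "rotation": [-0.0, 0.0, -0.0]}, {"dp": [-1.8, -0.1, -26.1], "rotation": [-0.0, 0.0, -0.0]}, {"dp": [6.1, -0.0, -40.5], "rotation": [-0.0, 0.0, -0.0]}, {"dp": [6.1, -0.0, -40.6], "rotation": [-0.0, 0.0, -0.0]}]
[{"dp": [6.0, -0.1, -40.6], "rotation": [-0.0, 0.0, -0.0]}, {"dp": [6.1, -0.0, -40.5], "rotation": [-0.0, 0.0, -0.0]}, {"dp": [5.6, -0.0, -37.9], "rotation": [-0.0, 0.0, -0.0]}, {"dp": [22.6, 4.5, -33.9], "rotation": [-0.0, 0.0, -0.0]}, {"dp": [22.6, 4.5, -33.9], "rotation": [-0.0, 0.0, -0.0]}]
[{"dp": [22.6, 4.4, -33.9], "rotation": [-0.0, 0.0, -0.0]}, {"dp": [22.6, 4.5, -33.9], "rotation": [-0.0, 0.0, -0.0]}, {"dp": [9.6, 1.9, -14.4], "rotation": [-0.0, 0.0, -0.0]}]
end [ 600. -300.  210.] [-90.   0.   0.]
```

Request:
move_arm:
  deltas:
    - {"dp":[-3,0,-40.9],"rotation":[0.2,0.3,0]}
    - {"dp":[-2.8,0,-40.9],"rotation":[0,0,0]}
    - {"dp":[-1.8,0,-26],"rotation":[0,0,0]}
    - {"dp":[6,0,-40.5],"rotation":[0,0,0]}
    - {"dp":[6,0,-40.5],"rotation":[0,0,0]}

```text
t: 23.37
eef_pos: [0.4779, -0.0359, 0.2342]
ee_rot: [-1.564, -0.007, 0.005]
force: [0.2, 0.8, -1.6]
width: 0.019
```

Request:
move_arm:
  deltas:
    - {"dp":[6,0,-40.5],"rotation":[0,0,0]}
    - {"dp":[6,0,-40.5],"rotation":[0,0,0]}
    - {"dp":[6,0,-38],"rotation":[0,0,0]}
    - {"dp":[22.6,4,-33.9],"rotation":[0,0,0]}
    - {"dp":[22.6,4,-33.9],"rotation":[0,0,0]}

```text
t: 23.78
eef_pos: [0.5388, -0.2302, 0.2295]
ee_rot: [-1.563, -0.015, 0.006]
force: [2.1, 1.4, -0.7]
width: 0.0192
```

```bash
python3 plan.py 0 .600 -.305 .205
```

```text
t 23.78 p [ 538.8 -230.2  229.5] yaw err 0.3 w 19.2 F [ 2.1  1.4 -0.7]
[{"dp": [24.8, 10.2, -31.0], "rotation": [-0.5, 0.3, 0.8]}, {"dp": [25.2, 10.1, -30.7], "rotation": [0.0, 0.0, 0.0]}, {"dp": [10.9, 4.4, -13.3], "rotation": [0.0, 0.0, 0.0]}]
end [ 600. -305.  205.] [-90.  -0.   0.]
```

Request:
move_arm:
  deltas:
    - {"dp":[25,8,-31],"rotation":[-0.5,0.3,0.8]}
    - {"dp":[25,8,-30],"rotation":[0,0,0]}
    - {"dp":[15,4,-8],"rotation":[0,0,0]}
    - {"dp":[4,3,0],"rotation":[0,0,0]}
    - {"dp":[0,1,0],"rotation":[0,0,0]}

```text
t: 24.2
eef_pos: [0.6106, -0.3108, 0.2016]
ee_rot: [-1.572, 0.002, -0.008]
force: [0.9, 0.6, -0.6]
width: 0.0191
```

```bash
python3 plan.py 0 .6143 -.303 .165; python3 look.py w11 .614 -.302 .123 .031
```

```text
t 24.2 p [ 610.6 -310.8  201.6] yaw err -0.5 w 19.1 F [ 0.9  0.6 -0.6]
[{"dp": [3.7, 36.6, 7.8], "rotation": [0.1, -0.5, -0.1]}]
end [ 614.3 -303.   165. ] [-90.   0.   0.]
tcp [ 0.6106 -0.3108  0.2016]
fit (639, array([ 0.61 , -0.301]), 0.0307, np.float64(0.1223))
```

View pics/w11.png

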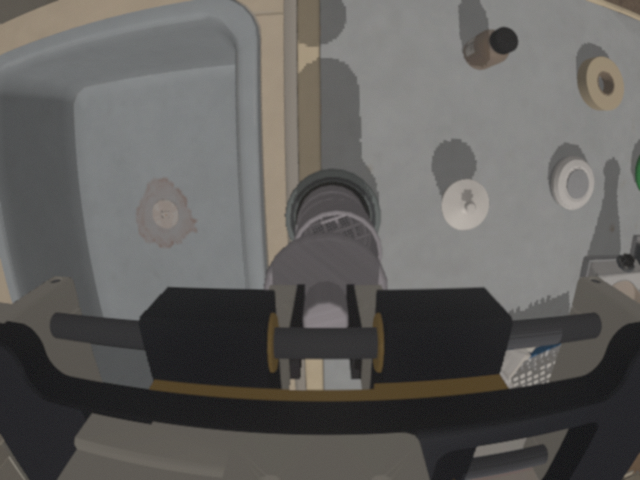

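Request:
move_arm:
  deltas:
    - {"dp":[3.5,20,8],"rotation":[0,-0.5,0]}
    - {"dp":[0,12,0],"rotation":[0,0,0]}
    - {"dp":[0,3,0],"rotation":[0,0,0]}
    - {"dp":[0,0,0],"rotation":[0,0,0]}

```text
t: 24.58
eef_pos: [0.6117, -0.2997, 0.1679]
ee_rot: [-1.572, 0.0, 0.003]
force: [-0.1, 0.1, -1.1]
width: 0.0193
```

```bash
python3 plan.py 0 .614 -.3025 .149
```

```text
t 24.58 p [ 611.7 -299.7  167.9] yaw err 0.2 w 19.3 F [-0.1  0.1 -1.1]
[{"dp": [2.3, 18.9, -2.8], "rotation": [0.1, 0.2, -0.0]}]
end [ 614.  -302.5  149. ] [-90.   0.  -0.]
```

Request:
move_arm:
  deltas:
    - {"dp":[2,9,-2.6],"rotation":[0,0.2,0]}
    - {"dp":[0,6,0],"rotation":[0,0,0]}
    - {"dp":[0,2,0],"rotation":[0,0,0]}

```text
t: 24.83
eef_pos: [0.6143, -0.302, 0.1532]
ee_rot: [-1.573, -0.004, 0.001]
force: [-1.0, 0.1, -0.3]
width: 0.0191
```

```bash
python3 plan.py 0 .614 -.3025 .143;  python3 - <<'E'
from station import arm
import cv2
g=arm.grab_frame("scene");cv2.imwrite("pics/s12.png",cv2.resize(g["pixels"][180:360,360:600,::-1],(800,600)))
E
```

```text
t 24.83 p [ 614.3 -302.   153.2] yaw err 0.1 w 19.1 F [-1.   0.1 -0.3]
[{"dp": [-0.4, 10.2, -0.5], "rotation": [0.1, 0.1, 0.2]}]
end [ 614.  -302.5  143. ] [-90.  -0.  -0.]
```

View pics/s12.png

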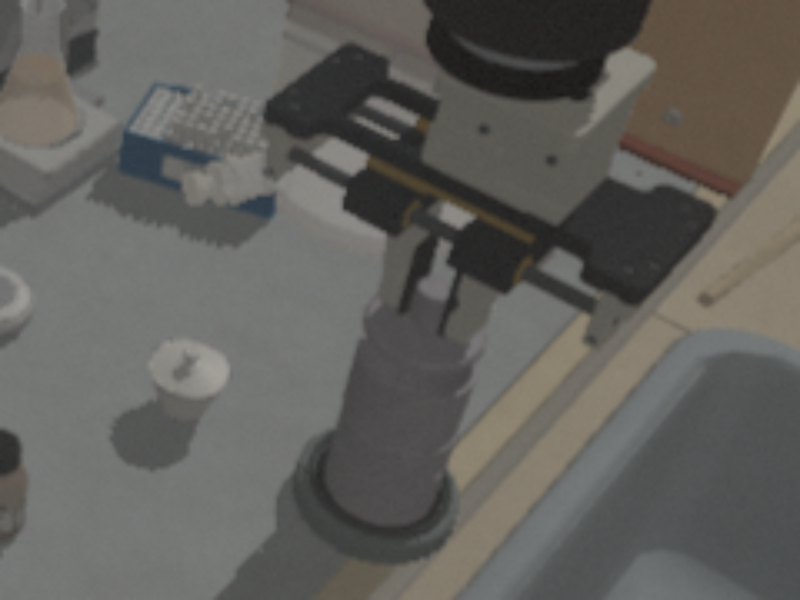

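Lid sits well aligned just above the stack. Lower it stepwise.

Request:
move_arm:
  deltas:
    - {"dp":[0,5,-0.5],"rotation":[0,0,0]}

```text
t: 24.97
eef_pos: [0.6148, -0.3028, 0.149]
ee_rot: [-1.574, -0.005, 0.001]
force: [-0.1, -0.2, -0.1]
width: 0.0188
```

Request:
move_arm:
  deltas:
    - {"dp":[0,4,0],"rotation":[0,0,0]}

```text
t: 25.05
eef_pos: [0.6148, -0.3029, 0.1447]
ee_rot: [-1.574, -0.005, 0.001]
force: [0.3, 0.1, -1.0]
width: 0.0189
```

Request:
move_arm:
  deltas:
    - {"dp":[0,3,0],"rotation":[0,0,0]}

```text
t: 25.13
eef_pos: [0.6148, -0.3031, 0.1414]
ee_rot: [-1.574, -0.005, 0.001]
force: [0.9, 0.9, -0.8]
width: 0.0192
```

Request:
move_arm:
  deltas:
    - {"dp":[0,3,0],"rotation":[0,0,0]}

```text
t: 25.22
eef_pos: [0.6148, -0.3032, 0.1381]
ee_rot: [-1.574, -0.005, 0.001]
force: [-0.3, -0.3, -0.3]
width: 0.0191
```

Request:
move_arm:
  deltas:
    - {"dp":[0,2.5,0],"rotation":[0,0,0]}

```text
t: 25.3
eef_pos: [0.6148, -0.3032, 0.1351]
ee_rot: [-1.574, -0.005, 0.0]
force: [0.0, -0.0, -1.1]
width: 0.0192
```

Request:
move_arm:
  deltas:
    - {"dp":[0,2,0],"rotation":[0,0,0]}

```text
t: 25.38
eef_pos: [0.6154, -0.3036, 0.134]
ee_rot: [-1.575, -0.006, 0.001]
force: [-3.1, 4.1, 18.0]
width: 0.0191
```

Contact at the predicted 0.134. Release and rise.

Request:
move_arm:
  deltas:
    - {"dp":[0,0,0],"rotation":[0,0,0]}
    - {"dp":[0,0,0],"rotation":[0,0,0]}
    - {"dp":[0,0,0],"rotation":[0,0,0]}
    - {"dp":[0,0,0],"rotation":[0,0,0]}
  jaw: 100

```text
t: 25.72
eef_pos: [0.6163, -0.3039, 0.1351]
ee_rot: [-1.576, -0.008, 0.001]
force: [0.1, 0.5, 1.0]
width: 0.0402
```

Request:
move_arm:
  deltas:
    - {"dp":[0,-15,0],"rotation":[0,0,0]}
    - {"dp":[0,-30,0],"rotation":[0,0,0]}
    - {"dp":[-20,-30,0],"rotation":[0,0,0]}
    - {"dp":[-40,0,10],"rotation":[0,0,0]}
    - {"dp":[-40,0,10],"rotation":[0,0,0]}

```text
t: 26.13
eef_pos: [0.5175, -0.2842, 0.2072]
ee_rot: [-1.575, -0.002, 0.002]
force: [-0.9, 0.6, 0.3]
width: 0.0536
```

Request:
move_arm:
  deltas:
    - {"dp":[0,0,40],"rotation":[0,0,0]}
    - {"dp":[0,0,40],"rotation":[0,0,0]}
    - {"dp":[0,0,40],"rotation":[0,0,0]}
    - {"dp":[0,0,40],"rotation":[0,0,0]}
    - {"dp":[0,0,0],"rotation":[0,0,0]}

```text
t: 26.55
eef_pos: [0.5095, -0.1206, 0.2091]
ee_rot: [-1.574, -0.007, -0.006]
force: [-0.3, -0.8, 0.5]
width: 0.0532
```

```bash
python3 - <<'E'
from station import arm
from h import *
C=dict(lid=(.614,-.303,.124,.135,.031),knob=(.614,-.303,.149,.162,.01),beaker=(.45,.292,.06,.08,.027),cruc=(.598,-.18,.03,.06,.02),ind=(.448,-.159,.06,.08,.01),tape=(.457,.001,.01,.03,.03))
for n in ["scene","top"]:
    f=arm.grab_frame(n);cv2.imwrite(f"pics/{n}13.png",f["pixels"][...,::-1])
    if n=="scene":cv2.imwrite("pics/s13.png",cv2.resize(f["pixels"][200:380,360:600,::-1],(800,600)))
    for lab,F in(("before",np.load(n+"0.npz")),("now",f)):
        W=world(F).reshape(-1,3)
        for k,(x,y,a,b,r) in C.items():
            w=W[(np.hypot(W[:,0]-x,W[:,1]-y)<r+.012)&(W[:,2]>a)&(W[:,2]<b)]
            if len(w)>5:
                c,R=cv2.minEnclosingCircle(w[:,:2].astype(np.float32));print(n,lab,k,len(w),np.round(c,4),round(R,4),np.percentile(w[:,2],[10,50,90]).round(4))
E
```

```text
scene before beaker 156 [0.4513 0.2912] 0.0299 [0.0612 0.0659 0.0695]
scene before cruc 348 [ 0.5955 -0.1801] 0.0257 [0.0339 0.0363 0.0393]
scene before ind 137 [ 0.4455 -0.1595] 0.0123 [0.0634 0.0709 0.073 ]
scene before tape 511 [ 4.552e-01 -2.000e-04] 0.0328 [0.0144 0.0184 0.02  ]
scene now lid 598 [ 0.6119 -0.3053] 0.0314 [0.1267 0.1288 0.1302]
scene now knob 96 [ 0.6138 -0.3049] 0.0112 [0.1517 0.1545 0.1558]
scene now beaker 155 [0.4494 0.292 ] 0.0279 [0.0616 0.0658 0.0699]
scene now cruc 348 [ 0.5953 -0.1801] 0.0258 [0.0339 0.0362 0.0391]
scene now ind 141 [ 0.4443 -0.1599] 0.0119 [0.0624 0.0707 0.0732]
scene now tape 513 [0.453 0.001] 0.0324 [0.0143 0.0184 0.0202]
top before beaker 79 [0.4519 0.2925] 0.0269 [0.0643 0.0684 0.0715]
top before cruc 241 [ 0.5987 -0.1811] 0.0246 [0.0334 0.0368 0.0404]
top before ind 61 [ 0.4475 -0.1587] 0.0113 [0.068  0.072  0.0747]
top before tape 327 [0.457  0.0006] 0.0309 [0.0158 0.0188 0.0223]
top now lid 187 [ 0.6208 -0.3036] 0.0304 [0.1268 0.1294 0.1319]
top now knob 41 [ 0.6176 -0.3043] 0.01 [0.1524 0.1548 0.1572]
top now beaker 80 [0.4515 0.2924] 0.0271 [0.0648 0.0684 0.0724]
top now cruc 119 [ 0.6011 -0.1803] 0.0239 [0.0335 0.0367 0.041 ]
```

View pics/s13.png

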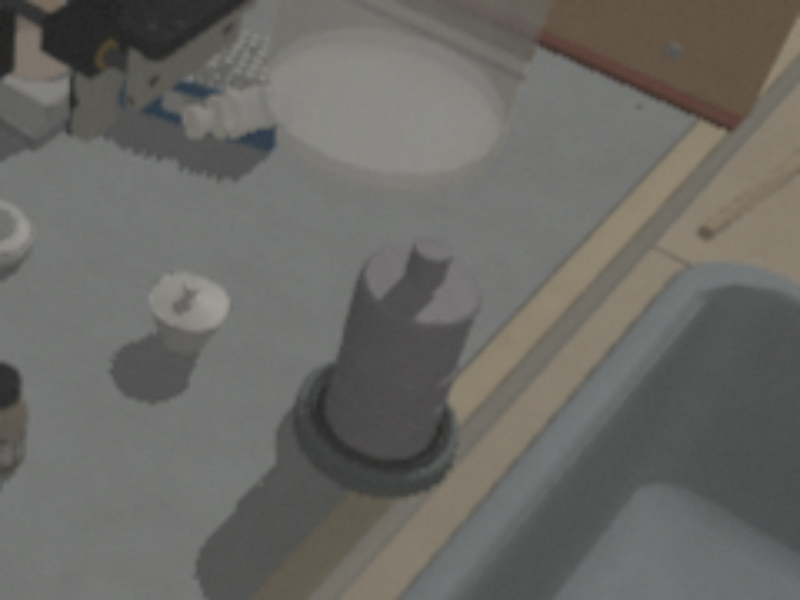

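View pics/top13.png

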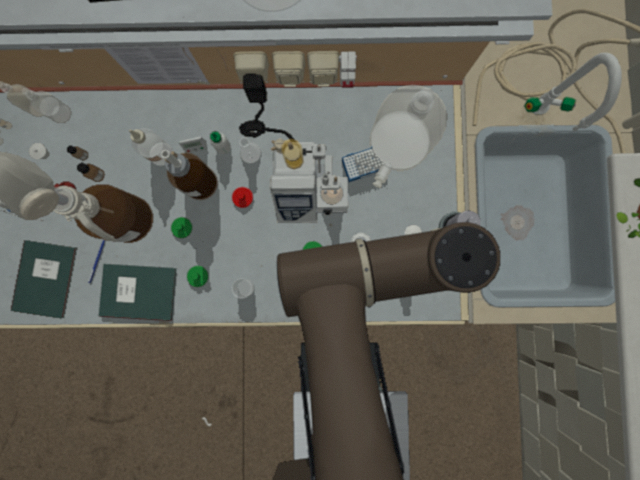

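```bash
python3 -c "
from station import arm
print(arm.job_done())"
```

```text
the job is handed in; nothing more can be done
None
```

The sieve tower stands upright on the shaker's seat: pan, then fine sieve, coarse sieve and lid. I handed the job in at about 27 s, with the arm clear of everything.

**Seating:**

| Level | Measured height | Expected for full seating |
|---|---|---|
| Pan rim | 53 mm | 54 mm |
| Fine sieve rim | 78 mm | 79 mm |
| Coarse sieve rim | 122 mm | 123 mm |
| Lid disc top | 129 mm | 129 mm |
| Knob top | 155 mm | 155 mm |

Each part met contact at the tool height I had predicted, at about 12–19 N. The last scene picture shows a straight, upright stack.

**Bystanders:** Beaker, crucible, bottle and tape roll measure within about 2.5 mm of where they started. That is near the calibration accuracy.

**Checks that disagreed or were incomplete:**
- In the last top view the arm hid the bottle and tape roll, and partly hid the crucible and tower. I checked the bottle and tape roll in the scene camera only.
- Because of that, the top view puts the lid centre about 9 mm from where the scene camera does in x. The knob differs by 4 mm, close to the 2–4 mm offset between the two cameras seen from the start.
- I gripped the fine sieve too low at first, so I opened the jaws and gripped it again higher before lifting.

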